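# Unload warm circuit boards with a spatula into a latched carrier case

### The arm

A 7-joint arm with a two-finger parallel gripper is mounted at the origin on the work surface. World frame = base frame: x ahead of the robot, y to its left, z up, the work surface at z = 0. Lengths are in m, angles in degrees, forces in N, time in s.
With the tool pointing down it reaches from about 0.4 to 0.875 m from the base axis. Payload 6.5 kg.
Tool frame: the origin (TCP) lies midway between the tips of the shut fingers; the grasp point (between the pads) lies 19 mm behind it; x points along the fingers, y is the direction in which the jaws open and shut, and the axes are right-handed (so a half turn about x gives the same grasp; the last joint's range is limited). The gripper opens to 88 mm and grips with 3 to 60 N. Pads are 18 mm wide; open, the fingers measure 123 mm over their backs; the gripper's body (75 mm by 187 mm) begins 45 mm behind the grasp point.
Start: joints at [68.686, 30.733, -0.252, 88.115, 0.149, 61.152, -4.079], TCP at [0.196, -0.62, 0.239] pointing down, gripper open.
Joint ranges: [-154.64, 154.64], [-21.42, 123.67], [-72.66, 72.17], [13.99, 137.28], [-74.86, 254.86], [10.95, 109.41], [-158.01, 158.01]. Speed limits (degrees/s): [136.94, 136.94, 180, 180, 180, 180, 180].

### API

Orientations are given as [roll, pitch, yaw] about the fixed x, y, z axes, in that order (R = Rz(yaw) Ry(pitch) Rx(roll)).
In Python, from bench import get_state, capture, sign_off gives the robot as it stands. The module is installed in compiled form; this text tells all that it offers.
- The arm moves only by the tool play_rows, never from a script. Its argument "increments" is text: rows parted by semicolons, each of 6 numbers parted by spaces: the shift along the tool's x, y, z in m, then the turn, a rotation vector about the tool's x, y, z in rad. A call has 1 to 8 rows; each row is the pose to reach, as a shift and turn from the pose measured when the call began, along the tool's axes at that moment; what a row does not reach only later rows make up. A row lasts 1/8 s, in which the tool goes at most 62.5 mm and 10.7 degrees, less where a joint would pass 70% of its speed; a pose out of reach is approached as far as the arm can. A call with a gripper value outside its range is refused whole. "claw" is the closure, from 0 (fully open) to 1 (shut), set as the call begins (left out, the last holds). The fingers move at their own pace and stop on an object; "newtons" is the grip in N (left out, the last holds). Time passes only in rows, so rows that repeat a pose let the fingers close. It gives the time, the measured TCP pose, the force and the opening at its end, in the units of the state.
- get_state(): the state, without advancing time (a new reading comes with each control period).
- capture(name): name is "scene" or "top" or "wrist"; returns a dict with "img" (384x512x3 uint8, red, green, blue), "camera_matrix" (3x3 intrinsics, pixels), "D" ([k1, k2, p1, p2, k3] as OpenCV has them; the pictures are not rectified), "view" (4x4, takes a point from world to camera coordinates). Camera axes: x right, y down, z forward; pixel columns grow to the right and rows downward; lengths in m; the calibration is good to about 2 mm. A picture is of the moment at which its call begins. There is no depth.
- sign_off(): hands the job in, once; it reports no verdict.
The state is a dict: "t": time; "joint_positions": joint angles; "qvel": joint speeds; "joint_efforts": joint torques, N m; "eef_pos": TCP position; "tcp_rot": TCP orientation; "contact_force": force on the tool from outside, world axes, zero at the start; "ft_torque": the same for the moment, N m; "gripper_width": opening from 0.0 (shut) to 1.0 (fully open).
Only numpy, scipy, OpenCV 4.12 (cv2) and the standard library are available. Lean on these libraries where they do the work, as an engineer would, in place of code of your own. Each camera call takes 0.05 s, during which the arm holds its last target.

### The job

Move every circuit board from the preheater into the open carrier case with the spatula: the boards are hot, so slide the blade under each one and never touch a board with the gripper or arm; each must stand flat on its own feet in the black area, component side up. Then put the spatula back standing on its green mat, after that shut the clear hood fully, and only once it is shut turn both orange turnbuttons fully home over its blue flange. Leave everything else on the table where it is.

Things in the scene. Friction and masses are not known exactly. Their poses are not given: they have to be found in the camera images.
- board_green: green circuit board, 76 x 76 x 3 mm, 50 to 100 g, on four brass standoffs (8 mm dia., 12 mm high, 32 mm either way of its middle): a free gap 12 mm high, 56 mm wide under it from each of its four sides. Parts reach 22 mm above its feet. Origin: its middle, at the level of the feet; z up from the component side. May be absent (2 or 3 boards are present).
- board_blue: blue circuit board, 76 x 76 x 3 mm, 50 to 100 g, on four brass standoffs (8 mm dia., 12 mm high, 32 mm either way of its middle): a free gap 12 mm high, 56 mm wide under it from each of its four sides. Parts reach 22 mm above its feet. Origin: its middle, at the level of the feet; z up from the component side. May be absent (2 or 3 boards are present).
- board_red: red circuit board, 76 x 76 x 3 mm, 50 to 100 g, on four brass standoffs (8 mm dia., 12 mm high, 32 mm either way of its middle): a free gap 12 mm high, 56 mm wide under it from each of its four sides. Parts reach 22 mm above its feet. Origin: its middle, at the level of the feet; z up from the component side. May be absent (2 or 3 boards are present).
- preheater: white instrument, 230 mm deep (x), 370 mm wide (y), its top a flat bare aluminium hot plate 70 mm above the table; fixed. Origin: centre of its underside; -x is its front, towards the robot. The boards stand on its plate.
- case: grey carrier case, fixed: flat slab 30 mm high, x from -130 to +75 mm, 384 mm wide (y), no front rim; -x is the front, towards the robot. Origin: on the table, under the middle of the black board area. A clear hood closes over the area.
- board_area (a point): middle of the black board area on top of the slab, 30 mm above the table; axes as the case. It is 108 mm deep (x), 308 mm wide (y), marked by yellow lines into three bays with middles at y = -85, 0, +85 mm (any place in the area will do).
- lid (a joint): angle of the clear hood with blue trim, rad: 0 shut (rim flat on the slab), 1.6 wide open; it stays at any angle (stiff hinge, 0.35 N m); starts at 1.15 to 1.4. It can be shut by pushing on the outside of its roof. Shut, it covers x from -60 to +65, y from -160 to +160 mm of the case; walls 3 mm, flat roof 32 mm above the slab (29 mm inside).
- lid_hinge (a point): middle of the hood's hinge line, at x = +65, z = 30 mm of the case; the line runs along the case's y. Opening lifts the hood's front edge up and back. This point turns with the hood.
- lid_edge (a point): middle of the front edge, top side, of the hood's blue flange, 151 mm from the hinge line. The flange is 344 mm wide, 4 mm thick and sticks out 26 mm in front of the hood (to x = -86 mm of the case when shut, 4 mm above the slab).
- lid_handle (a point): grip point of the hood's blue knob, which stands on the roof, 105 mm in front of the hinge line and 15 mm above the roof (47 mm above the rim's plane); turns with the hood. Knob 14 mm (x) by 20 mm (y), 24 mm high. Pinched across y it lifts the hood open again if need be.
- mat: green mat 240 mm (x) by 100 mm (y), 4 mm thick, fixed on the table; origin: centre of its underside. Home of the spatula.
- spatula: lifting spatula, about 160 g, standing by itself on its flat steel blade, 32 mm wide, 2.5 mm thick, x from -60 to +42 mm. At x = -59 mm a thin upright strip 24 mm wide rises to the red handle. Origin: underside of the blade, on its middle line; x points along the blade to its tip, away from the handle; z up. Centre of mass about 40 mm behind the origin.
- spatula_grip (a point): where to take the spatula from above: middle of the level red handle, 95 mm behind its origin, 73 mm above the blade's underside. The handle is 16 mm wide (y) and 22 mm high, x from -61 to -156 mm, its underside 62 mm and top 84 mm above the blade's underside.
- turnbutton_left (a joint): angle of the left orange turnbutton, rad: 0 open (bar parallel to the case's front edge, clear of the hood), growing counterclockwise seen from above to its stop at 1.57 (bar pointing front to back, one end over the hood's blue flange). Takes 0.06 N m to turn, stays where left; starts at 0 to 0.25. It does not block the hood.
- turnbutton_left_grip (a point): grip point of the left turnbutton on its upright axis at x = -100, y = +162 mm of the case, 49 mm above the table; turns with it. Bar 48 mm long, 12 mm wide, underside 35 mm above the table; on it a grip fin 40 mm long, 10 mm thick, from 41 to 57 mm above the table. At joint 0 bar and fin lie along the case's y.
- turnbutton_right (a joint): angle of the right orange turnbutton, rad: 0 open (bar parallel to the case's front edge, clear of the hood), growing counterclockwise seen from above to its stop at 1.57 (bar pointing front to back, one end over the hood's blue flange). Takes 0.06 N m to turn, stays where left; starts at 0 to 0.25. It does not block the hood.
- turnbutton_right_grip (a point): grip point of the right turnbutton on its upright axis at x = -100, y = -162 mm of the case, 49 mm above the table; turns with it. Bar 48 mm long, 12 mm wide, underside 35 mm above the table; on it a grip fin 40 mm long, 10 mm thick, from 41 to 57 mm above the table. At joint 0 bar and fin lie along the case's y.
- mug: bystander, leave alone: white mug, 76 mm wide, 85 mm high; origin under its middle
- flux_bottle: bystander, leave alone: amber bottle, 44 mm wide, 110 mm high; origin under its middle
- cap_a: bystander, leave alone: blue cap, 32 mm wide, 24 mm high; origin under its middle
- cap_b: bystander, leave alone: blue cap, 26 mm wide, 20 mm high; origin under its middle
- screwdriver: bystander, leave alone: screwdriver lying flat, 170 mm long; origin under its middle
- parts_strip: bystander, leave alone: white strip pack 50 x 160 mm, 8 mm thick, lying flat; origin under its middle
Things that resemble listed ones, but are neither listed nor needed, are in the scene too. What is meant by the board_blue is not pink or purple, and is the larger of those in its own colour.

How it is judged:
By the outcome, as a careful person would: the job done as asked, in the order asked, and still so for the second after the job is handed in, with the robot touching nothing.
Of board_green, board_blue, board_red only 2 to 3 are there at a start; the rules pass over those that are not, and their reading is None.
At some moment in a run one of board_green, board_blue, board_red may be knocked a few centimetres aside while the robot is not near it.
It also fails if it takes over 210 s, if anything falls off the work surface, if the arm or the gripper's body presses on something with over 40 N, if the wrist force passes 120 N, or if a joint passes its speed limit or range.

## Working session

There is one attempt and no reset: what is moved stays moved. The work goes in short steps, Python scripts to look and compute and a tool call to move; the robot and the scene stay as the last step left them, time stands still between calls to the robot, and variables do not carry over. Pictures are saved under pics/ and viewed, and the job is handed in when it is done.

Besides the shell and the picture viewer there is one more tool, called after "Request:" as name(argument=value, ...), one argument or row to a line, values as JSON. play_rows: Moves the arm, as the interface text tells. Its arguments: {"type":"object","properties":{"increments":{"type":"string"},"claw":{"type":"number"},"newtons":{"type":"number"}},"required":["increments"]}

```bash
ls; mkdir -p pics
cat > h.py <<'E'
import numpy as np, cv2
from bench import get_state, capture
def snap(cam,name):
    c=capture(cam); cv2.imwrite(f'pics/{name}.png',c['img'][:,:,::-1]); np.savez(f'pics/{name}.npz',img=c['img'],K=c['camera_matrix'],D=c['D'],V=c['view']); return c
def load(name):
    z=np.load(f'pics/{name}.npz'); return dict(img=z['img'],camera_matrix=z['K'],D=z['D'],view=z['V'])
def ray(c,uv):
    uv=np.array(uv,float).reshape(-1,1,2)
    n=cv2.undistortPoints(uv,np.array(c['camera_matrix']),np.array(c['D'])).reshape(-1,2)
    V=np.array(c['view']);R=V[:3,:3];t=V[:3,3]
    d=np.c_[n,np.ones(len(n))]@R
    return -R.T@t,d
def atz(c,uv,z):
    o,d=ray(c,uv); return o+d*((z-o[2])/d[:,2])[:,None]
def proj(c,P):
    V=np.array(c['view']); r,_=cv2.Rodrigues(V[:3,:3])
    return cv2.projectPoints(np.array(P,float).reshape(-1,1,3),r,V[:3,3],np.array(c['camera_matrix']),np.array(c['D']))[0].reshape(-1,2)
def tri(c1,uv1,c2,uv2):
    o1,d1=ray(c1,uv1);o2,d2=ray(c2,uv2);out=[]
    for a,b in zip(d1,d2):
        a=a/np.linalg.norm(a);b=b/np.linalg.norm(b)
        A=np.c_[a,-b];s=np.linalg.lstsq(A,o2-o1,rcond=None)[0]
        p,q=o1+a*s[0],o2+b*s[1];out.append(np.r_[(p+q)/2,np.linalg.norm(p-q)])
    return np.array(out)
def st():
    s=get_state(); 
    for k in s: print(k,np.round(s[k],4))
    return s
E
python3 - <<'E'
from h import *
st()
for n in ['scene','top','wrist']:
    c=snap(n,n+'0'); V=np.array(c['view']); print(n,-V[:3,:3].T@V[:3,3],V[:3,:3].round(3).tolist(),np.array(c['camera_matrix']).tolist(),c['D'])
E
```

```text
pics
t 0.0
joint_positions [68.6867 30.7762 -0.2541 88.1688  0.1476 61.1511 -4.0792]
qvel [ 0.0733 -0.004   0.0808  0.0619  0.1582 -0.1675  0.0145]
joint_efforts [-4.00000e-04 -5.70999e+01  9.90100e-01 -2.51611e+01 -5.63000e-02
  1.80000e-02  1.00000e-04]
eef_pos [ 0.1955 -0.6193  0.2379]
tcp_rot [-86.4606  89.9042 111.0633]
contact_force [-0.3358  0.3158  0.1062]
ft_torque [-0.0396  0.0262  0.0262]
gripper_width 0.9999
scene [ 1.02093544 -0.54161855  1.18749883] [[0.801, 0.599, -0.013], [0.476, -0.65, -0.593], [-0.364, 0.468, -0.805]] [[438.50002360127905, 0.0, 258.9161614553862], [0.0, 438.50002360127905, 191.6098907069479], [0.0, 0.0, 1.0]] [0.00052085 0.         0.         0.         0.        ]
top [0.38544903 0.08730219 1.74553182] [[-0.007, -1.0, -0.013], [-0.996, 0.008, -0.085], [0.086, 0.013, -0.996]] [[446.55331674570726, 0.0, 254.3153977116791], [0.0, 446.55331674570726, 192.52758784465166], [0.0, 0.0, 1.0]] [0.04284192 0.         0.         0.         0.        ]
wrist [ 0.25772783 -0.59931089  0.3848992 ] [[0.302, -0.953, -0.003], [-0.921, -0.292, 0.257], [-0.246, -0.075, -0.966]] [[336.327130181578, 0.0, 262.4471906837214], [0.0, 336.327130181578, 191.9389349542377], [0.0, 0.0, 1.0]] [-0.08337755  0.          0.          0.          0.        ]
```

View pics/scene0.png

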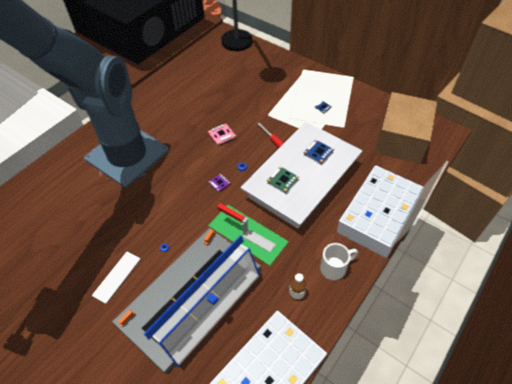

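View pics/top0.png

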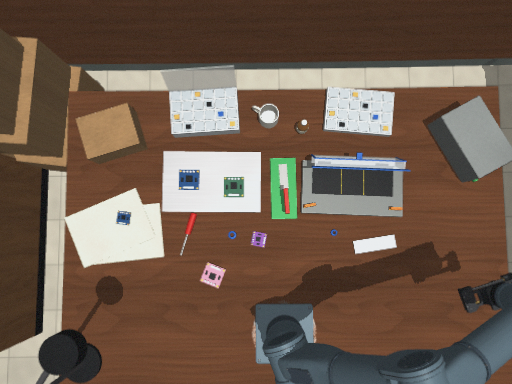

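View pics/wrist0.png

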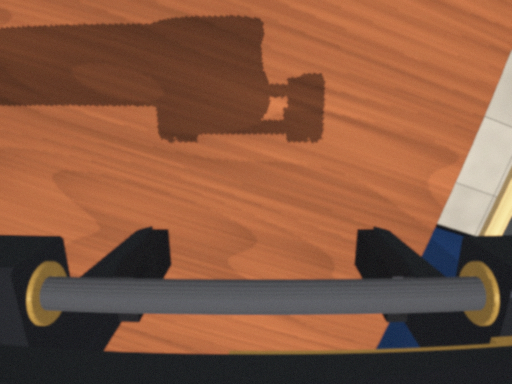

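The scene view shows the boards on the white preheater: blue at scene (319,152) / top (189,180), and green at scene (283,180) / top (234,187). No red board is visible. Things that could be mistaken for them:
- small blue board on the paper: top (124,218)
- pink board: top (213,275)
- purple board: top (259,239)

The spatula is at top (285,188). I'll check with close crops and estimate coarse positions.

Run:
```python
from h import *
c=load('top0');s=load('scene0')
a=c['img'][140:230,155:415]; cv2.imwrite('pics/top0c.png',cv2.resize(a,None,fx=3,fy=3,interpolation=cv2.INTER_CUBIC)[:,:,::-1])
a=s['img'][110:350,100:370]; cv2.imwrite('pics/sc0c.png',cv2.resize(a,None,fx=2.4,fy=2.4,interpolation=cv2.INTER_CUBIC)[:,:,::-1])
for n,uv,z in [('blue',(189,180),.085),('green',(234,187),.085),('mat',(284,188),.004),('casearea',(353,181),.03),('pre corners',(163,152),.07),('',(261,152),.07),('',(261,212),.07),('',(163,212),.07),
 ('tb L',(310,206),.05),('tbR',(396,208),.05),('mug',(268,117),.08),('case corners',(303,215),.03),('',(403,216),.03),('bottle',(303,126),.1)]:
    print(n,atz(c,uv,z).round(3))
```

```text
blue [[0.577 0.353 0.085]]
green [[0.549 0.184 0.085]]
mat [[ 0.552 -0.007  0.004]]
casearea [[ 0.574 -0.27   0.03 ]]
pre corners [[0.687 0.455 0.07 ]]
 [[0.683 0.082 0.07 ]]
 [[0.456 0.084 0.07 ]]
 [[0.459 0.452 0.07 ]]
tb L [[ 0.478 -0.102  0.05 ]]
tbR [[ 0.468 -0.424  0.05 ]]
mug [[0.816 0.055 0.08 ]]
case corners [[ 0.445 -0.077  0.03 ]]
 [[ 0.439 -0.456  0.03 ]]
bottle [[ 0.775 -0.075  0.1  ]]
```

View pics/top0c.png

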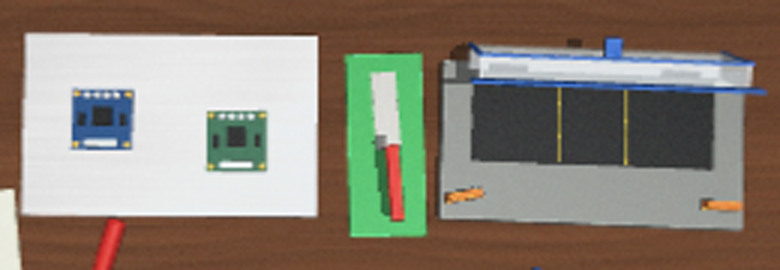

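View pics/sc0c.png

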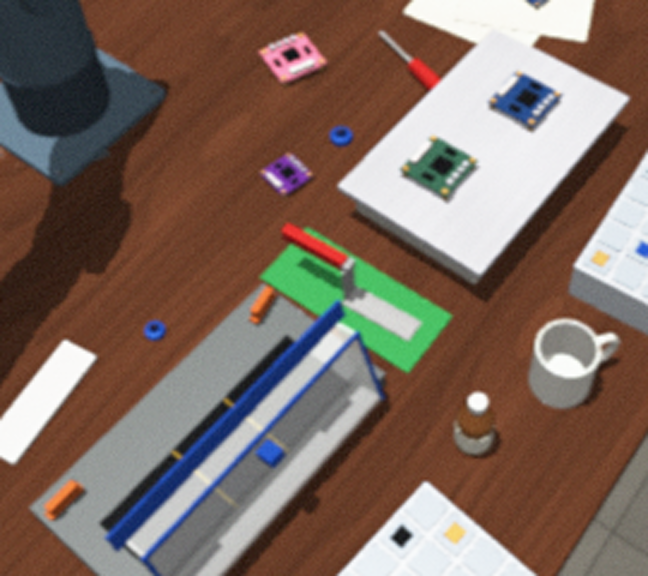

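```bash
cat >> h.py <<'E'
from scipy.spatial.transform import Rotation as Ro
def pose():
    s=get_state(); return np.array(s['eef_pos']),Ro.from_euler('xyz',s['tcp_rot'],degrees=True).as_matrix()
def Rdown(yaw,flip=1):
    # tool x down; tool y = world direction at (yaw+90deg)*flip
    y=flip*np.array([-np.sin(np.radians(yaw)),np.cos(np.radians(yaw)),0]); x=np.array([0,0,-1.]); return np.c_[x,y,np.cross(x,y)]
def inc(p,R,frm=None):
    p0,R0=frm if frm else pose()
    d=R0.T@(np.array(p)-p0); w=Ro.from_matrix(R0.T@R).as_rotvec()
    return np.r_[d,w]
def plan(targets,frm=None):
    p0,R0=frm if frm else pose()
    print('now',p0.round(4),'R',R0.round(3).tolist())
    prev=(p0,R0)
    for p,R in targets:
        v=inc(p,R,(p0,R0)); n=max(np.linalg.norm(np.array(p)-prev[0])/.0625,np.degrees(np.linalg.norm(Ro.from_matrix(prev[1].T@R).as_rotvec()))/10.7)
        print(' '.join(f'{x:.4f}' for x in v),'| rows %.1f'%n); prev=(np.array(p),R)
E
python3 - <<'E'
from h import *
p,R=pose();print(R.round(3))
V=np.array(load('wrist0')['view']);o=-V[:3,:3].T@V[:3,3]
print('cam in tool',R.T@(o-p)); print('cam axes in tool (cols)',(R.T@V[:3,:3].T).round(3))
for f in (1,-1): print(f);plan([((.45,-.02,.30),Rdown(0,f))])
E
```

```text
[[-0.     0.301 -0.954]
 [ 0.001 -0.954 -0.301]
 [-1.    -0.001  0.   ]]
cam in tool [-0.14684622 -0.00063404 -0.06533166]
cam axes in tool (cols) [[ 0.001 -0.257  0.966]
 [ 1.     0.001 -0.001]
 [-0.001  0.966  0.257]]
1
now [ 0.1955 -0.6194  0.2381] R [[-0.0, 0.301, -0.954], [0.001, -0.954, -0.301], [-1.0, -0.001, 0.0]]
-0.0613 -0.4950 -0.4231 -2.8357 -0.0018 0.0004 | rows 15.2
-1
now [ 0.1955 -0.6194  0.2381] R [[-0.0, 0.301, -0.954], [0.001, -0.954, -0.301], [-1.0, -0.001, 0.0]]
-0.0613 -0.4950 -0.4231 0.3059 0.0003 0.0013 | rows 10.5
```

Request:
play_rows(
  increments="-0.061 -0.495 -0.423 0.306 0 0.001;-0.061 -0.495 -0.423 0.306 0 0.001;-0.061 -0.495 -0.423 0.306 0 0.001;-0.061 -0.495 -0.423 0.306 0 0.001;-0.061 -0.495 -0.423 0.306 0 0.001;-0.061 -0.495 -0.423 0.306 0 0.001;-0.061 -0.495 -0.423 0.306 0 0.001;-0.061 -0.495 -0.423 0.306 0 0.001",
)

```text
t: 1.15
eef_pos: [0.3904, -0.1596, 0.2856]
tcp_rot: [128.9, 90.0, -51.1]
contact_force: [1.5, 1.1, -0.5]
gripper_width: 1.002
```

Run:
```python
from h import *
plan([((.45,-.02,.30),Rdown(0,-1))])
print(get_state()['t'])
```

```text
now [ 0.3904 -0.1596  0.2856] R [[0.0, -0.0, -1.0], [-0.0, -1.0, 0.0], [-1.0, 0.0, -0.0]]
-0.0144 -0.1396 -0.0596 -0.0003 -0.0002 -0.0002 | rows 2.4
1.15
```

Request:
play_rows(
  increments="-0.014 -0.1 -0.06 0 0 0;-0.014 -0.1 -0.06 0 0 0;-0.014 -0.1 -0.06 0 0 0;-0.014 -0.1 -0.06 0 0 0",
)

```text
t: 1.65
eef_pos: [0.4498, -0.0603, 0.2992]
tcp_rot: [30.3, 89.9, -149.7]
contact_force: [-0.2, -1.2, 0.1]
gripper_width: 0.999
```

```bash
python3 -c "
from h import *
print(pose()[0]);snap('wrist','w1')"
```

```text
[ 0.44979128 -0.06025987  0.29920637]
```

View pics/w1.png

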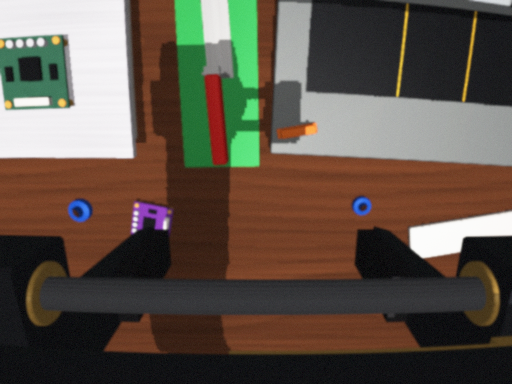

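Request:
play_rows(
  increments="0 -0.08 0 0 0 0;0 -0.08 0 0 0 0;0 -0.08 0 0 0 0;0 -0.08 0 0 0 0",
)

```text
t: 2.2
eef_pos: [0.4495, 0.017, 0.299]
tcp_rot: [45.6, 89.9, -134.7]
contact_force: [0.1, -0.2, -0.3]
gripper_width: 0.998
```

```bash
python3 -c "
from h import *
print(pose()[0]);snap('wrist','w2')"
```

```text
[0.44954541 0.01704653 0.29896566]
```

View pics/w2.png

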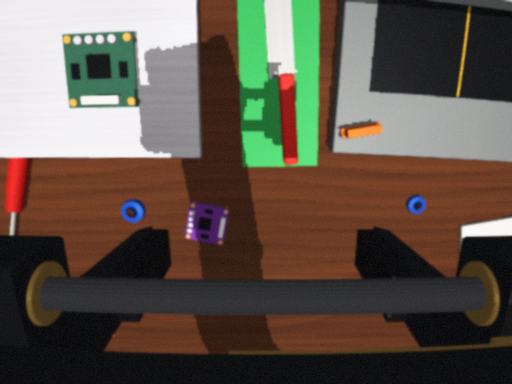

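w1 shows the red handle running (214,76) to (220,163); in w2 it runs (287,75) to (291,163). The green board is at (35,72) and (100,70), and the left turnbutton at (297,131) and (360,131). I'll segment these and triangulate.

```bash
cat >> h.py <<'E'
def mask(c,lo,hi,roi):
    h=cv2.cvtColor(c['img'],cv2.COLOR_RGB2HSV); m=cv2.inRange(h,np.array(lo),np.array(hi))
    z=np.zeros_like(m); x0,y0,x1,y1=roi; z[y0:y1,x0:x1]=m[y0:y1,x0:x1]; return z
def big(m):
    n,l,s,cc=cv2.connectedComponentsWithStats(m); i=1+np.argmax(s[1:,4]); return (l==i)
def rect(mm):
    pts=np.argwhere(mm)[:,::-1].astype(np.float32); return cv2.minAreaRect(pts)
E
python3 - <<'E'
from h import *
c1,c2=load('w1'),load('w2')
def red(c,roi):
    m=mask(c,(0,150,60),(8,255,255),roi)|mask(c,(172,150,60),(180,255,255),roi); return rect(big(m))
r1,r2=red(c1,(180,60,260,180)),red(c2,(240,60,330,180))
print(r1,r2)
def ends(r):
    b=cv2.boxPoints(r); b=b[np.argsort(b[:,1])]; return np.array([(b[0]+b[1])/2,(b[2]+b[3])/2])
e1,e2=ends(r1),ends(r2);print(e1,e2); t=tri(c1,e1,c2,e2);print('handle ends',t.round(4))
# green board in w2, w1
for n,c,roi in (('w1',c1,(0,20,90,130)),('w2',c2,(40,20,160,130))):
    m=mask(c,(55,80,30),(95,255,140),roi); r=rect(big(m)); print(n,r)
    print(atz(c,[r[0]],.085).round(4), [atz(c,cv2.boxPoints(r),.085).round(4).tolist()])
def org(c,roi): return rect(big(mask(c,(5,180,120),(18,255,255),roi)))
o1,o2=org(c1,(270,110,330,150)),org(c2,(330,110,400,150));print(o1,o2);print('tbL',tri(c1,[o1[0]],c2,[o2[0]]).round(4))
for c,e in((c1,e1),(c2,e2)): print(atz(c,e,.088).round(4).tolist())
E
```

```text
((215.93148803710938, 119.2369155883789), (89.71636199951172, 15.476264953613281), 84.87181091308594) ((287.8070373535156, 118.54647827148438), (89.32183837890625, 15.22221851348877), 87.7688217163086)
[[211.92188  74.55829]
 [219.9411  163.91554]] [[286.06833  73.91942]
 [289.54575 163.17354]]
handle ends [[ 5.436e-01 -7.300e-03  8.260e-02  0.000e+00]
 [ 4.492e-01 -1.250e-02  7.860e-02  4.000e-04]]
w1 ((32.78202819824219, 73.21124267578125), (71.96011352539062, 64.84941864013672), 84.5596694946289)
[[0.5499 0.1861 0.085 ]] [[[0.5863, 0.2243, 0.085], [0.5877, 0.1487, 0.085], [0.5143, 0.1492, 0.085], [0.5101, 0.2271, 0.085]]]
w2 ((100.31414031982422, 70.31646728515625), (72.69338989257812, 69.30928039550781), 86.26860046386719)
[[0.5503 0.1861 0.085 ]] [[[0.5861, 0.2231, 0.085], [0.5871, 0.1487, 0.085], [0.5146, 0.1493, 0.085], [0.5118, 0.2265, 0.085]]]
((296.0773620605469, 130.84872436523438), (9.44682502746582, 37.65137481689453), 80.21759033203125) ((360.36761474609375, 130.12611389160156), (9.108166694641113, 39.4587287902832), 81.38435363769531)
tbL [[ 4.826e-01 -9.950e-02  4.320e-02  4.000e-04]]
[[0.5432, -0.0081, 0.088], [0.4507, -0.0137, 0.088]]
[[0.5432, -0.007, 0.088], [0.451, -0.0118, 0.088]]
```

Run:
```python
from h import *
R=Rdown(3.2,-1)
plan([((.5097,-.0092,.14),R),((.5097,-.0092,.058),R)])
```

```text
now [0.4496 0.0172 0.299 ] R [[-0.001, -0.005, -1.0], [-0.001, -1.0, 0.005], [-1.0, 0.001, 0.001]]
0.1589 0.0258 -0.0605 -0.0610 0.0015 -0.0013 | rows 2.8
0.2409 0.0257 -0.0606 -0.0610 0.0015 -0.0013 | rows 1.3
```

Request:
play_rows(
  increments="0.159 0.026 -0.0605 -0.061 0.0015 -0.0013;0.159 0.026 -0.0605 -0.061 0.0015 -0.0013;0.159 0.026 -0.0605 -0.061 0.0015 -0.0013;0.159 0.026 -0.0605 -0.061 0.0015 -0.0013;0.159 0.026 -0.0605 -0.061 0.0015 -0.0013;0.159 0.026 -0.0605 -0.061 0.0015 -0.0013",
)

```text
t: 3.0
eef_pos: [0.5106, -0.0093, 0.142]
tcp_rot: [172.5, 89.8, -4.3]
contact_force: [0.4, 0.1, 0.7]
gripper_width: 0.999
```

Run:
```python
from h import *
c=snap('wrist','w3')
R=Rdown(3.2,-1)
plan([((.5097,-.0092,.058),R)])
```

```text
now [ 0.5105 -0.0093  0.1418] R [[0.003, 0.056, -0.998], [-0.0, -0.998, -0.056], [-1.0, 0.0, -0.003]]
0.0838 -0.0002 0.0011 0.0001 -0.0032 -0.0005 | rows 1.3
```

View pics/w3.png

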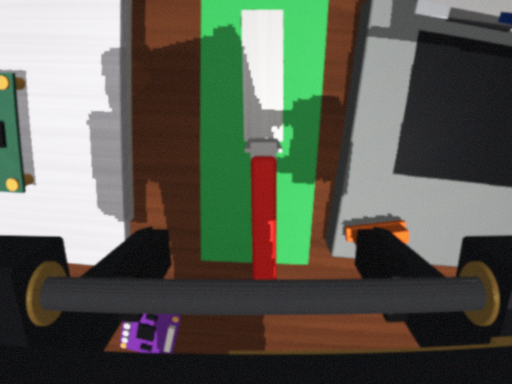

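The handle (264,157 to 264,275) is centred between the fingers and aligned with them. The blade tip is at (263,10).

Request:
play_rows(
  increments="0.084 0 0.001 0 -0.003 0;0.084 0 0.001 0 -0.003 0;0.084 0 0.001 0 -0.003 0;0.084 0 0.001 0 -0.003 0",
)

```text
t: 3.55
eef_pos: [0.511, -0.0093, 0.0595]
tcp_rot: [167.2, 89.8, -9.6]
contact_force: [-0.5, 0.0, 0.1]
gripper_width: 1.0
```

Request:
play_rows(
  increments="0 0 0 0 0 0;0 0 0 0 0 0;0 0 0 0 0 0;0 0 0 0 0 0;0 0 0 0 0 0;0 0 0 0 0 0",
  claw=1,
  newtons=60,
)

```text
t: 4.3
eef_pos: [0.5109, -0.0092, 0.0594]
tcp_rot: [167.6, 89.8, -9.2]
contact_force: [-0.7, -0.4, -0.7]
gripper_width: 0.343
```

Run:
```python
from h import *
c=load('w3'); print(atz(c,[(242,10),(283,10),(245,140),(283,140)],.0065).round(4))
st()
```

```text
[[ 0.6463  0.0149  0.0065]
 [ 0.6481 -0.0169  0.0065]
 [ 0.5451  0.0079  0.0065]
 [ 0.5469 -0.0239  0.0065]]
t 4.3
joint_positions [   8.9322   34.4529  -16.3827  114.7193   17.1325   32.9477 -105.9667]
qvel [-0.0091  0.0595 -0.0098 -0.0545  0.0686 -0.0072  0.0083]
joint_efforts [ 6.80000e-03 -4.97759e+01 -3.02640e+00 -1.51106e+01  1.35000e-02
 -8.68000e-02 -1.00000e-04]
eef_pos [ 0.5109 -0.0092  0.0594]
tcp_rot [167.6099  89.8423  -9.1835]
contact_force [-0.6668 -0.4071 -0.6966]
ft_torque [-0.0128  0.017  -0.0019]
gripper_width 0.3434
```

Request:
play_rows(
  increments="0 0 0 0 0 0;0 0 0 0 0 0;0 0 0 0 0 0;0 0 0 0 0 0;0 0 0 0 0 0",
)

```text
t: 4.92
eef_pos: [0.5109, -0.0093, 0.0593]
tcp_rot: [167.0, 89.8, -9.8]
contact_force: [-0.6, -0.3, -1.0]
gripper_width: 0.175
```

Request:
play_rows(
  increments="-0.04 0 0 0 0 0;-0.08 0 0 0 0 0;-0.11 0 0 0 0 0;-0.11 0 0 0 0 0;-0.11 0 0 0 0 0;-0.11 0 0 0 0 0",
)

```text
t: 5.68
eef_pos: [0.5095, -0.0092, 0.1679]
tcp_rot: [64.6, 90.0, -112.1]
contact_force: [0.4, -0.8, -2.0]
gripper_width: 0.17
```

Run:
```python
from h import *
st();snap('wrist','w4');snap('scene','s4')
```

```text
t 5.675
joint_positions [  12.6338   24.1979  -20.6612  111.7604   11.6204   46.0389 -101.2585]
qvel [ 0.0967  0.0349 -0.108  -0.282  -0.1341  0.0359  0.0833]
joint_efforts [ 4.64000e-02 -4.61452e+01 -3.17540e+00 -2.11172e+01  3.07000e-02
 -1.83400e-01 -3.60000e-03]
eef_pos [ 0.5095 -0.0092  0.1679]
tcp_rot [  64.6392   89.9761 -112.1461]
contact_force [ 0.3629 -0.7965 -1.9585]
ft_torque [-0.0116  0.0793  0.0128]
gripper_width 0.1701
```

View pics/w4.png

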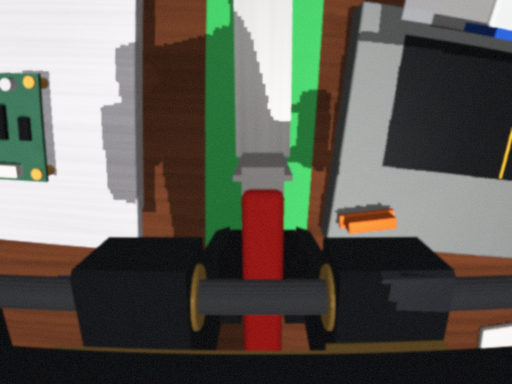

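```bash
cat >> h.py <<'E'
G=np.array([.0965,0,-.0554]) # spatula origin from TCP in (fwd, left, up)
def spat(P,pr=None,pitch=0):
    p,R=pr if pr else pose()
    f=-R[:,2]; l=-R[:,1]; u=-R[:,0]
    P=np.atleast_2d(P)
    g=np.array([-.0965+.0015,0,.0734])
    Q=(P-g)@Ro.from_euler('y',-pitch,degrees=True).as_matrix().T+g+G
    return p+Q@np.c_[f,l,u].T
E
python3 - <<'E'
from h import *
c=load('w4'); im=c['img'].copy()
for pitch,col in ((0,(255,255,0)),(-2,(0,255,255))):
  L=[[(.042,.016,.0025),(-.06,.016,.0025)],[(.042,-.016,.0025),(-.06,-.016,.0025)],[(-.06,.016,.0025),(-.06,-.016,.0025)],[(-.061,.008,.084),(-.061,-.008,.084)]]
  for a in L:
    q=proj(c,spat(a,pitch=pitch)).round().astype(int); print(pitch,q.tolist()); cv2.line(im,tuple(map(int,q[0])),tuple(map(int,q[1])),col,1)
cv2.imwrite('pics/w4m.png',im[:,:,::-1])
s=load('s4');a=s['img'][130:290,150:330].copy()
for pitch,col in ((0,(255,255,0)),(-2,(0,255,255))):
  q=((proj(s,spat([(.042,.016,0),(.042,-.016,0),(-.06,-.016,0),(-.06,.016,0)],pitch=pitch))-[150,130])*4).round().astype(np.int32)
  if pitch==0: b=cv2.resize(a,None,fx=4,fy=4,interpolation=cv2.INTER_CUBIC)[:600]
  cv2.polylines(b,[q],True,col,1)
cv2.imwrite('pics/s4m.png',b[:,:,::-1])
E
```

```text
0 [[234, -35], [237, 152]]
0 [[293, -35], [290, 152]]
0 [[237, 152], [290, 152]]
0 [[242, 186], [286, 186]]
-2 [[235, -27], [237, 155]]
-2 [[293, -27], [290, 156]]
-2 [[237, 155], [290, 156]]
-2 [[242, 185], [286, 185]]
```

View pics/w4m.png

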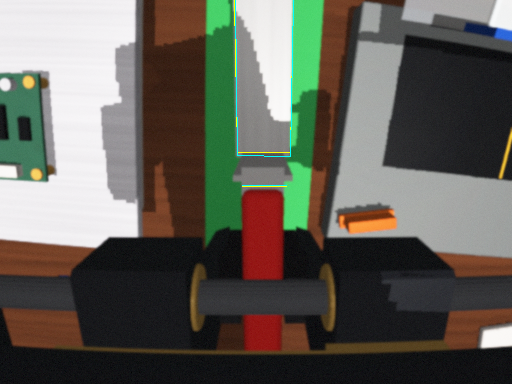

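View pics/s4m.png

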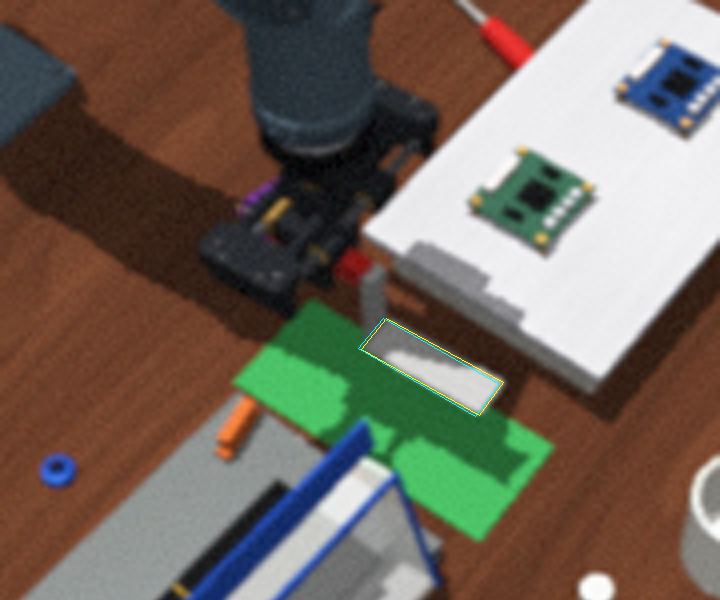

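The overlay matches: the spatula is held straight, with no sag. Next I'll look at both boards from the wrist.

Run:
```python
from h import *
R=Rdown(0,-1)
plan([((.45,.25,.30),R)])
```

```text
now [ 0.5099 -0.0092  0.1682] R [[0.001, 0.056, -0.998], [-0.0, -0.998, -0.056], [-1.0, 0.0, -0.001]]
-0.1319 -0.2621 0.0452 0.0561 -0.0005 -0.0003 | rows 4.7
```

Request:
play_rows(
  increments="-0.05 -0.03 0.01 0 0 0;-0.1 -0.08 0.02 0.02 0 0;-0.132 -0.13 0.03 0.056 -0.0005 0;-0.132 -0.18 0.045 0.056 -0.0005 0;-0.132 -0.262 0.045 0.056 -0.0005 0;-0.132 -0.262 0.045 0.056 -0.0005 0;-0.132 -0.262 0.045 0.056 -0.0005 0;-0.132 -0.262 0.045 0.056 -0.0005 0",
)

```text
t: 6.78
eef_pos: [0.4505, 0.2483, 0.2995]
tcp_rot: [66.3, 89.9, -113.8]
contact_force: [-0.4, -0.0, -1.7]
gripper_width: 0.171
```

Run:
```python
from h import *
print(pose()[0]);snap('wrist','w5')
```

```text
[0.45045117 0.2482565  0.29953512]
```

View pics/w5.png

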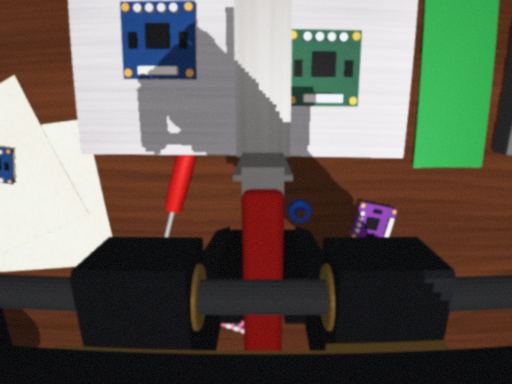

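```bash
cat >> h.py <<'E'
def board(c,roi,col,z=.085):
    lo,hi={'g':((55,70,25),(95,255,150)),'b':((100,110,25),(122,255,190))}[col]
    m=mask(c,lo,hi,roi); m=cv2.morphologyEx(m,cv2.MORPH_CLOSE,np.ones((9,9),np.uint8))
    mm=big(m); ys,xs=np.nonzero(mm); 
    P=atz(c,np.c_[xs,ys],z)[:,:2]
    r=cv2.minAreaRect(P.astype(np.float32)*1000); a=r[2]; a=(a+45)%90-45
    return np.array(r[0])/1000,np.array(r[1]),a
E
python3 - <<'E'
from h import *
c5=load('w5');c2=load('w2');c1=load('w1')
print('g w5',board(c5,(289,20,380,120),'g'))
print('g w2',board(c2,(40,20,160,130),'g'))
print('b w5',board(c5,(110,0,220,90),'b'))
# brass triangulation
def dots(c,roi):
    m=mask(c,(15,90,110),(32,255,255),roi); n,l,s,cc=cv2.connectedComponentsWithStats(m)
    return [(cc[i].round(1).tolist(),int(s[i,4])) for i in range(1,n) if s[i,4]>12]
a=dots(c5,(285,20,370,115));b=dots(c2,(55,25,145,115));print(a,b)
E
```

```text
g w5 (array([0.55072437, 0.18381706]), array([68.53608704, 73.63710785]), -0.584503173828125)
g w2 (array([0.55050226, 0.18635027]), array([75.1102829 , 73.61257935]), -0.330963134765625)
b w5 (array([0.57976202, 0.35468369]), array([74.9130249 , 76.49292755]), -1.1852340698242188)
[([294.0, 34.6], 41), ([355.9, 35.8], 67), ([292.8, 99.6], 19), ([352.4, 100.6], 56)] [([126.5, 36.8], 70), ([66.7, 39.1], 61), ([131.1, 100.9], 67), ([73.1, 102.3], 57)]
```

Run:
```python
from h import *
c5=load('w5');c2=load('w2')
t=tri(c5,[(355.9,35.8),(352.4,100.6)],c2,[(126.5,36.8),(131.1,100.9)]);print(t.round(4))
print(atz(c2,[(66.7,39.1),(126.5,36.8),(131.1,100.9),(73.1,102.3)],.085).round(4))
```

```text
[[5.822e-01 1.545e-01 8.740e-02 2.000e-04]
 [5.182e-01 1.548e-01 8.730e-02 0.000e+00]]
[[0.5831 0.2197 0.085 ]
 [0.5825 0.1554 0.085 ]
 [0.5183 0.1557 0.085 ]
 [0.5185 0.22   0.085 ]]
```

Run:
```python
from h import *
R=Rdown(0,-1)
plan([((.36,.187,.20),R),((.36,.187,.13),R)])
```

```text
now [0.4506 0.2481 0.2997] R [[-0.001, -0.002, -1.0], [-0.002, -1.0, 0.002], [-1.0, 0.002, 0.001]]
0.0998 0.0611 0.0904 -0.0023 0.0005 -0.0016 | rows 2.4
0.1698 0.0610 0.0903 -0.0023 0.0005 -0.0016 | rows 1.1
```

Request:
play_rows(
  increments="0.04 0.06 0.09 -0.002 0.0005 -0.0016;0.1 0.061 0.09 -0.002 0.0005 -0.0016;0.1 0.061 0.09 -0.002 0.0005 -0.0016;0.1 0.061 0.09 -0.002 0.0005 -0.0016;0.15 0.061 0.09 -0.002 0.0005 -0.0016;0.17 0.061 0.09 -0.002 0.0005 -0.0016;0.17 0.061 0.09 -0.002 0.0005 -0.0016;0.17 0.061 0.09 -0.002 0.0005 -0.0016",
)

```text
t: 7.82
eef_pos: [0.3621, 0.1878, 0.1312]
tcp_rot: [-152.6, 89.8, 27.4]
contact_force: [-0.9, -0.7, -1.9]
gripper_width: 0.174
```

Run:
```python
from h import *
c=snap('wrist','w6');s=snap('scene','s6')
a=s['img'][110:270,200:360].copy();b=cv2.resize(a,None,fx=3.7,fy=3.7,interpolation=cv2.INTER_CUBIC)
q=((proj(s,spat([(.042,.016,0),(.042,-.016,0),(-.06,-.016,0),(-.06,.016,0)]))-[200,110])*3.7).round().astype(np.int32)
cv2.polylines(b,[q],True,(255,255,0),1);cv2.imwrite('pics/s6m.png',b[:,:,::-1])
R=Rdown(0,-1)
plan([((.36,.187,.13),R),((.455,.187,.13),R)])
```

```text
now [0.3617 0.1876 0.1311] R [[0.003, -0.001, -1.0], [0.001, -1.0, 0.001], [-1.0, -0.001, -0.003]]
0.0011 0.0006 0.0017 -0.0008 -0.0027 0.0012 | rows 0.0
0.0014 0.0005 -0.0933 -0.0008 -0.0027 0.0012 | rows 1.5
```

View pics/w6.png

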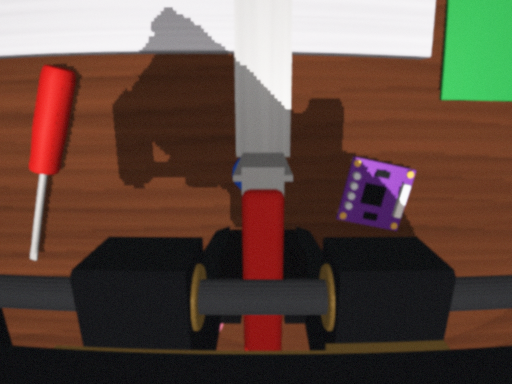

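View pics/s6m.png

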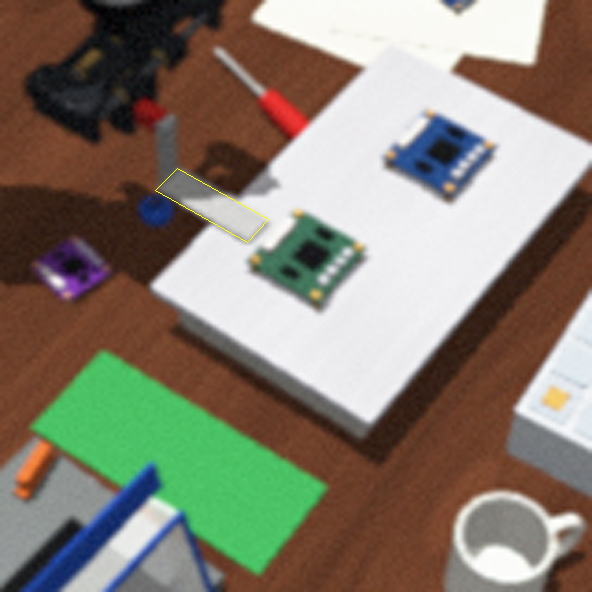

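The blade tip is just in front of the board's front edge, centred on it and above the plate. Inserting.

Request:
play_rows(
  increments="0.001 0.0005 0 0 -0.0027 0.001;0.001 0.0005 -0.015 0 -0.0027 0.001;0.001 0.0005 -0.03 0 -0.0027 0.001;0.001 0.0005 -0.045 0 -0.0027 0.001;0.001 0.0005 -0.06 0 -0.0027 0.001;0.001 0.0005 -0.075 0 -0.0027 0.001;0.001 0.0005 -0.093 0 -0.0027 0.001;0.001 0.0005 -0.093 0 -0.0027 0.001",
)

```text
t: 8.93
eef_pos: [0.4561, 0.187, 0.1303]
tcp_rot: [-130.9, 89.9, 49.0]
contact_force: [0.1, -0.1, -1.6]
gripper_width: 0.174
```

```bash
cat >> h.py <<'E'
def sview(name,x0,y0,w=160,f=3.7,s=None,draw=True):
    s=s or snap('scene',name)
    b=cv2.resize(s['img'][y0:y0+w,x0:x0+w],None,fx=f,fy=f,interpolation=cv2.INTER_CUBIC)
    if draw:
        q=((proj(s,spat([(.042,.016,0),(.042,-.016,0),(-.06,-.016,0),(-.06,.016,0)]))-[x0,y0])*f).round().astype(np.int32)
        cv2.polylines(b,[q],True,(255,255,0),1)
    cv2.imwrite(f'pics/{name}m.png',b[:,:,::-1]); return s
E
python3 - <<'E'
from h import *
sview('s7',200,110);snap('wrist','w7');print(pose()[0],get_state()['contact_force'])
E
```

```text
[0.45418736 0.18696619 0.13011429] [-0.34126666  0.00837199 -2.05758009]
```

View pics/s7m.png

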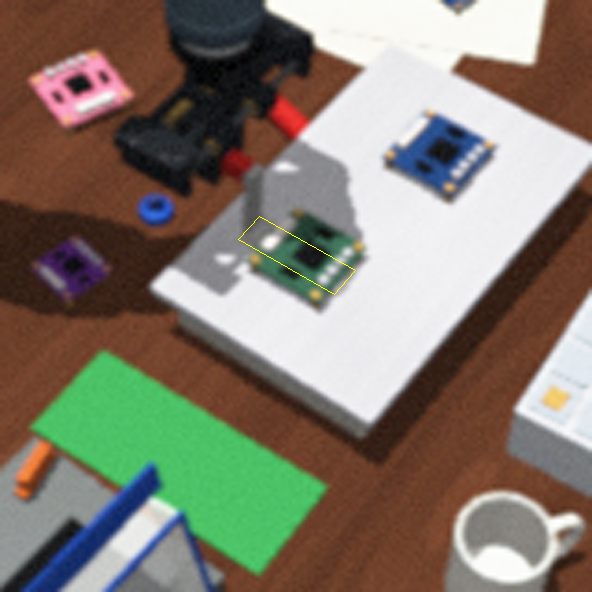

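View pics/w7.png

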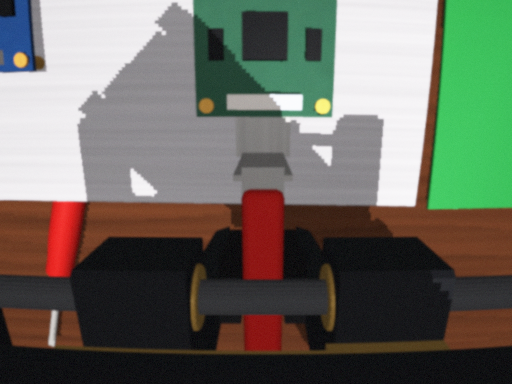

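The blade is under the green board, which hasn't moved (centre column 265 against blade 263). Lifting slowly.

Request:
play_rows(
  increments="-0.008 0 0 0 0 0;-0.016 0 0 0 0 0;-0.026 0 0 0 0 0;-0.038 0 0 0 0 0;-0.052 0 0 0 0 0;-0.066 0 0 0 0 0;-0.075 0 0 0 0 0;-0.075 0 0 0 0 0",
)

```text
t: 10.02
eef_pos: [0.4547, 0.1871, 0.2059]
tcp_rot: [-129.2, 90.0, 50.8]
contact_force: [0.5, -0.6, -2.2]
gripper_width: 0.174
```

Run:
```python
from h import *
sview('s8',200,110);snap('wrist','w8');print(pose()[0],get_state()['contact_force'])
```

```text
[0.45408217 0.18679735 0.20488781] [ 0.56453888 -0.46407851 -2.15358776]
```

View pics/s8m.png

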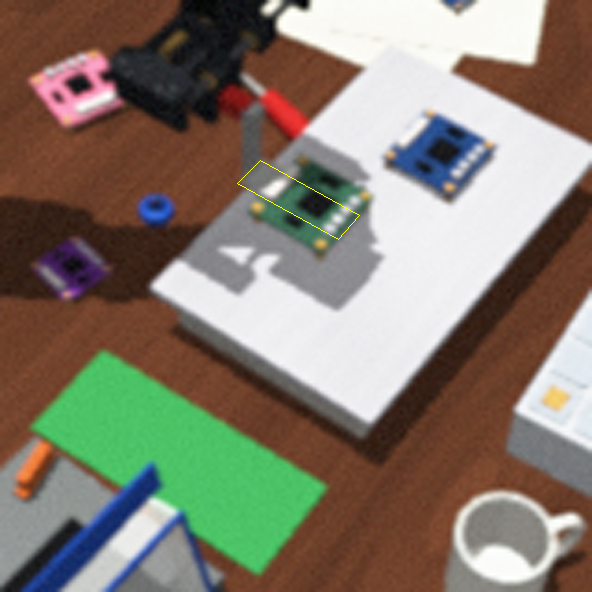

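View pics/w8.png

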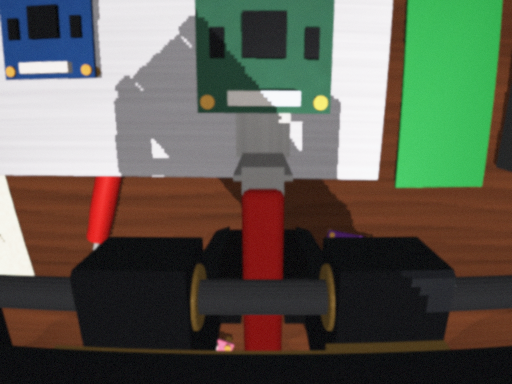

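Request:
play_rows(
  increments="-0.015 0.01 0.003 0 0 0;-0.03 0.025 0.006 0 0 0;-0.045 0.05 0.01 0 0 0;-0.06 0.08 0.015 0 0 0;-0.07 0.115 0.02 0 0 0;-0.075 0.15 0.025 0 0 0;-0.075 0.185 0.03 0 0 0;-0.075 0.215 0.03 0 0 0",
)

```text
t: 11.12
eef_pos: [0.423, -0.03, 0.2806]
tcp_rot: [28.6, 89.9, -151.5]
contact_force: [-0.0, 0.0, -2.0]
gripper_width: 0.176
```

Request:
play_rows(
  increments="0 0.02 0 0 0 0;0 0.04 0 0 0 0;0 0.065 0 0 0 0;0 0.09 0 0 0 0;0 0.11 0 0 0 0;0 0.125 0 0 0 0;0 0.13 0 0 0 0;0 0.13 0 0 0 0",
)

```text
t: 12.12
eef_pos: [0.4227, -0.1598, 0.2808]
tcp_rot: [17.4, 89.9, -162.8]
contact_force: [-0.4, -0.3, -2.8]
gripper_width: 0.176
```

Run:
```python
from h import *
snap('wrist','w9');print(pose()[0],get_state()['contact_force'])
```

```text
[ 0.42276741 -0.15936071  0.28075249] [ 0.38124326  0.20410589 -2.51044463]
```

View pics/w9.png

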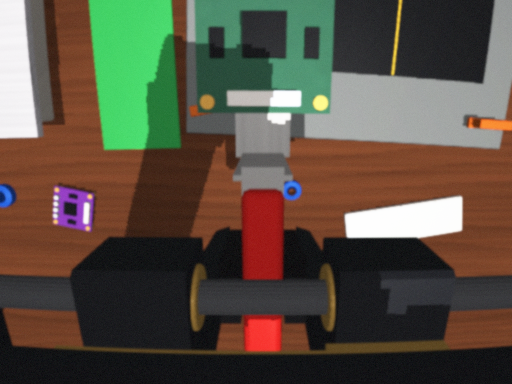

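Run:
```python
from h import *
c=load('w9');cv2.imwrite('pics/a.png',cv2.resize(c['img'][40:160,330:512],None,fx=4,fy=4,interpolation=cv2.INTER_CUBIC)[:,:,::-1])
c=load('w1');cv2.imwrite('pics/b.png',cv2.resize(c['img'][60:180,260:460],None,fx=4,fy=4,interpolation=cv2.INTER_CUBIC)[:,:,::-1])
```

```text
(no output)
```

View pics/a.png

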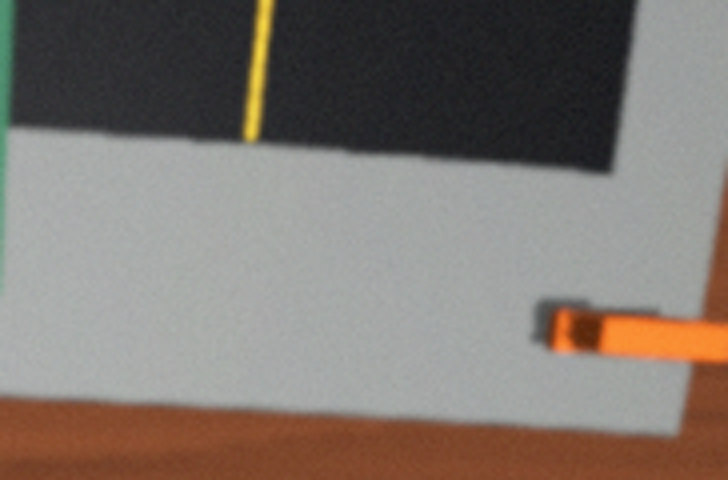

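View pics/b.png

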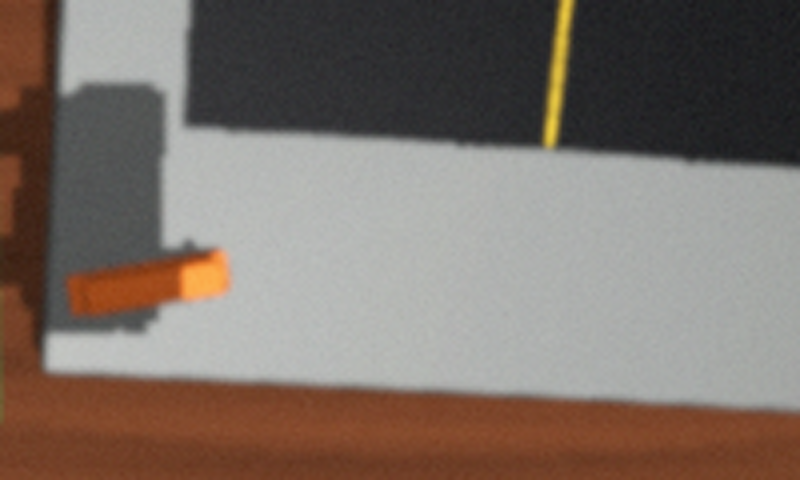

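The case landmarks are visible: the front-right corner of the area at w9 (483,83), the front-left corner at w1 (307,91.5), and the ends of both yellow lines. I'll fit the case pose to these.

```bash
cat > case.py <<'E'
from h import *
from scipy.optimize import least_squares
def fit(obs):
    P=np.concatenate([atz(c,[uv],.03)[:,:2] for c,uv,_ in obs]);Q=np.array([q for *_,q in obs])
    f=lambda v:((Q@np.array([[np.cos(v[2]),np.sin(v[2])],[-np.sin(v[2]),np.cos(v[2])]])+v[:2])-P).ravel()
    r=least_squares(f,[.57,-.27,-.03]);return r.x,r.fun.reshape(-1,2),P
E
python3 - <<'E'
from case import *
a,b=load('w9'),load('w1')
x,e,P=fit([(a,(393,75.3),(-.054,-.0425)),(a,(483,83),(-.054,-.154)),(a,(499.8,148.8),(-.13,-.192)),(b,(306.8,91.5),(-.054,.154)),(b,(397.5,96.8),(-.054,.0425)),(b,(270.8,153.3),(-.13,.192))])
print(x.round(4),np.degrees(x[2]));print((e*1000).round(1).tolist())
E
```

```text
[ 0.5752 -0.2682 -0.0454] -2.601853941106354
[[-0.3, 0.4], [-0.0, -0.2], [0.0, -0.8], [0.1, 0.7], [-0.3, 0.3], [0.5, -0.5]]
```

```bash
cat >> case.py <<'E'
C=np.array([.5752,-.2682]);CY=-2.60
def cw(x,y):
    a=np.radians(CY); return C+np.array([np.cos(a)*x-np.sin(a)*y,np.sin(a)*x+np.cos(a)*y])
def tcp_for(x,y,zb): # spatula origin at case x,y, blade bottom z
    q=cw(x-.0965,y); return (q[0],q[1],zb+.0554)
E
python3 - <<'E'
from case import *
R=Rdown(CY,-1)
print([np.round(tcp_for(*a),4) for a in ((-.09,-.085,.2),(-.002,-.085,.0455))])
plan([(tcp_for(-.09,-.085,.2246),R),(tcp_for(-.09,-.085,.0455),R)])
E
```

```text
[array([ 0.385 , -0.3447,  0.2554]), array([ 0.4729, -0.3486,  0.1009])]
now [ 0.4228 -0.1594  0.2808] R [[-0.002, -0.001, -1.0], [-0.0, -1.0, 0.001], [-1.0, 0.0, 0.002]]
0.0009 0.1853 0.0375 0.0442 0.0015 -0.0004 | rows 3.0
0.1800 0.1853 0.0372 0.0442 0.0015 -0.0004 | rows 2.9
```

Request:
play_rows(
  increments="0 0.015 0.004 0.005 0.001 0;0 0.04 0.01 0.012 0.0015 0;0 0.075 0.018 0.02 0.0015 0;0 0.11 0.026 0.03 0.0015 0;0 0.145 0.034 0.04 0.0015 0;0 0.17 0.037 0.044 0.0015 0;0 0.185 0.037 0.044 0.0015 0;0 0.185 0.037 0.044 0.0015 0",
)

```text
t: 13.18
eef_pos: [0.3854, -0.345, 0.2807]
tcp_rot: [61.5, 90.0, -121.2]
contact_force: [0.3, 1.2, -2.2]
gripper_width: 0.175
```

Run:
```python
from case import *
R=Rdown(CY,-1);snap('wrist','w10')
plan([(tcp_for(-.09,-.085,.0455),R),(tcp_for(-.002,-.085,.0455),R)])
```

```text
now [ 0.3857 -0.3438  0.2807] R [[-0.0, -0.045, -0.999], [0.0, -0.999, 0.045], [-1.0, -0.0, 0.0]]
0.1798 0.0009 0.0006 0.0005 0.0002 0.0003 | rows 2.9
0.1798 0.0010 -0.0874 0.0005 0.0002 0.0003 | rows 1.4
```

View pics/w10.png

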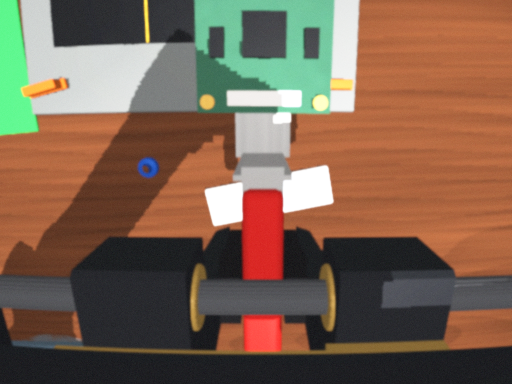

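Request:
play_rows(
  increments="0.02 0.001 0.0005 0 0 0;0.05 0.001 0.0005 0 0 0;0.085 0.001 0.0005 0 0 0;0.12 0.001 0.0005 0 0 0;0.15 0.001 0.0005 0 0 0;0.17 0.001 0.0005 0 0 0;0.18 0.001 0.0005 0 0 0;0.18 0.001 0.0005 0 0 0",
)

```text
t: 14.22
eef_pos: [0.3854, -0.344, 0.1006]
tcp_rot: [-61.4, 89.9, 116.1]
contact_force: [-0.2, -0.2, -2.1]
gripper_width: 0.173
```

Run:
```python
from case import *
R=Rdown(CY,-1);sview('s11',90,220)
plan([(tcp_for(-.002,-.085,.0455),R)])
```

```text
now [ 0.3856 -0.3445  0.1012] R [[0.0, -0.044, -0.999], [0.0, -0.999, 0.044], [-1.0, -0.0, -0.0]]
0.0003 0.0003 -0.0874 0.0013 -0.0003 0.0002 | rows 1.4
```

View pics/s11m.png

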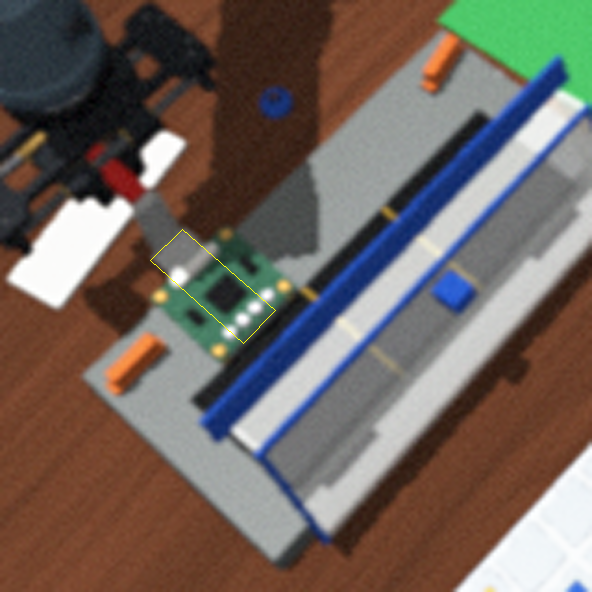

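Request:
play_rows(
  increments="0 0 -0.01 0 0 0;0 0 -0.022 0 0 0;0 0 -0.036 0 0 0;0 0 -0.05 0 0 0;0 0 -0.064 0 0 0;0 0 -0.078 0 0 0;0 0 -0.087 0 0 0;0 0 -0.087 0 0 0",
)

```text
t: 15.28
eef_pos: [0.4733, -0.3481, 0.1012]
tcp_rot: [-157.1, 90.0, 20.4]
contact_force: [-0.6, -0.0, -2.9]
gripper_width: 0.173
```

Request:
play_rows(
  increments="0.001 0 0 0 0 0;0.003 0 0 0 0 0;0.005 0 0 0 0 0;0.007 0 0 0 0 0;0.009 0 0 0 0 0;0.011 0 0 0 0 0;0.011 0 0 0 0 0;0.011 0 0 0 0 0",
)

```text
t: 16.27
eef_pos: [0.4733, -0.3482, 0.0902]
tcp_rot: [-163.2, 90.0, 14.3]
contact_force: [0.5, 0.1, -2.0]
gripper_width: 0.174
```

Run:
```python
from case import *
R=Rdown(CY,-1);sview('s12',90,220);snap('wrist','w12');print(get_state()['contact_force'])
plan([(tcp_for(-.12,-.085,.0345),R)])
```

```text
[-0.35463878  0.44816644 -1.07170532]
now [ 0.4733 -0.3482  0.0902] R [[0.001, -0.043, -0.999], [0.0, -0.999, 0.043], [-1.0, -0.0, -0.001]]
0.0002 0.0003 0.1184 0.0020 -0.0008 0.0002 | rows 1.9
```

View pics/s12m.png

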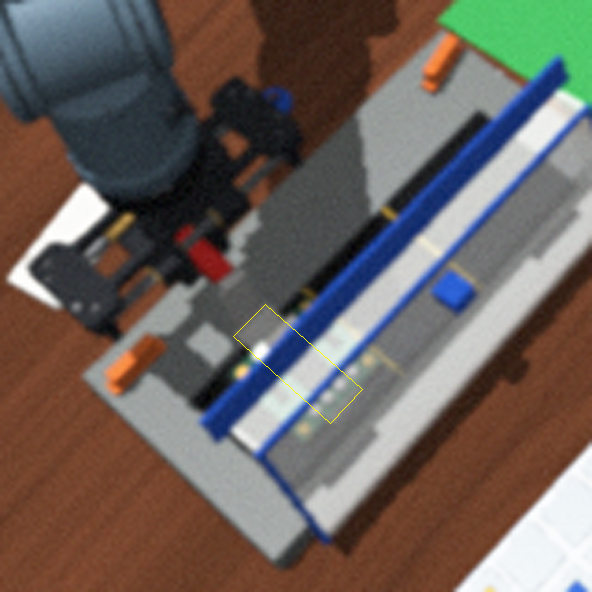

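View pics/w12.png

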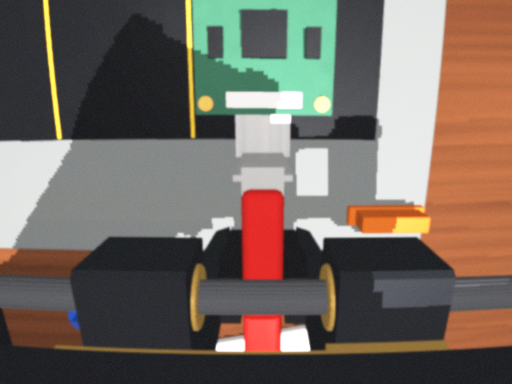

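The board stands in the right bay, its front edge at row 115 inside the black area (edge at row 138). The vertical load has dropped, so I'll withdraw.

Request:
play_rows(
  increments="0 0 0.008 0 0 0;0 0 0.02 0 0 0;0 0 0.035 0 0 0;0 0 0.05 0 0 0;0 0 0.065 0 0 0;0 0 0.085 0 0 0;0 0 0.105 0 0 0;0 0 0.115 0 0 0",
)

```text
t: 17.38
eef_pos: [0.3568, -0.3432, 0.0902]
tcp_rot: [-120.3, 90.0, 57.1]
contact_force: [0.2, 0.1, -2.3]
gripper_width: 0.176
```

Request:
play_rows(
  increments="-0.05 0 0 0 0 0;-0.1 0 0 0 0 0;-0.15 -0.02 0 0 0 0;-0.19 -0.06 -0.03 0 0 0;-0.19 -0.11 -0.06 0 0 0;-0.19 -0.15 -0.08 0 0 0;-0.19 -0.15 -0.08 0 0 0;-0.19 -0.15 -0.08 0 0 0",
)

```text
t: 18.38
eef_pos: [0.4429, -0.1975, 0.2801]
tcp_rot: [28.6, 90.0, -154.0]
contact_force: [-0.4, 0.9, -1.6]
gripper_width: 0.175
```

Run:
```python
from case import *
R=Rdown(CY,-1);sview('s13',90,220,draw=False);snap('wrist','w13');print(pose()[0])
plan([((.45,.25,.30),Rdown(0,-1))])
```

```text
[ 0.4425986  -0.19820438  0.28006094]
now [ 0.4426 -0.1982  0.2801] R [[-0.0, -0.047, -0.999], [-0.0, -0.999, 0.047], [-1.0, 0.0, 0.0]]
-0.0200 -0.4481 0.0135 -0.0467 0.0004 -0.0001 | rows 7.2
```

View pics/s13m.png

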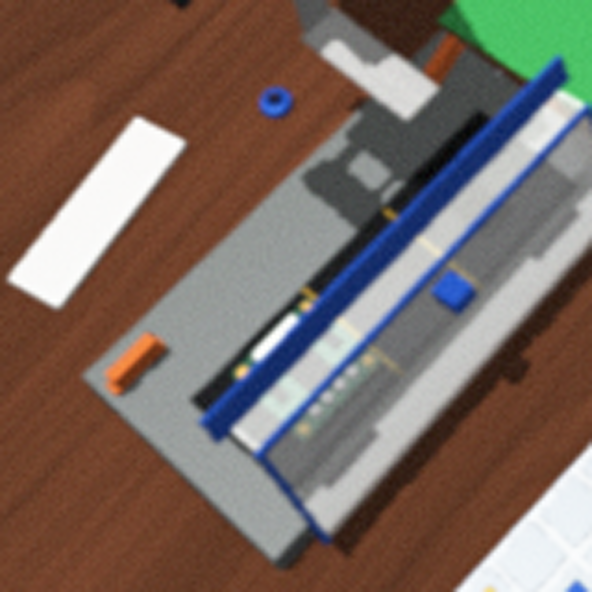

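View pics/w13.png

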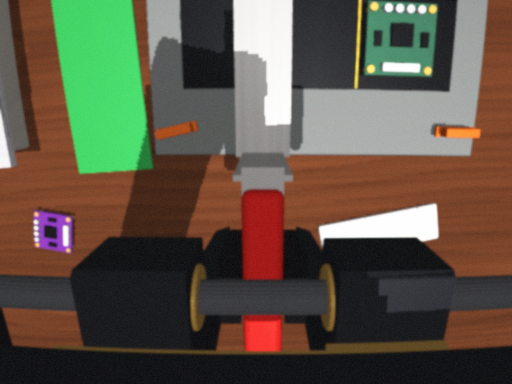

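The green board stands flat and square inside the right bay at w13 (400,37). Going back to look at the blue board.

Request:
play_rows(
  increments="-0.02 -0.448 0.013 -0.047 0 0;-0.02 -0.448 0.013 -0.047 0 0;-0.02 -0.448 0.013 -0.047 0 0;-0.02 -0.448 0.013 -0.047 0 0;-0.02 -0.448 0.013 -0.047 0 0;-0.02 -0.448 0.013 -0.047 0 0;-0.02 -0.448 0.013 -0.047 0 0;-0.02 -0.448 0.013 -0.047 0 0",
)

```text
t: 19.48
eef_pos: [0.4499, 0.2538, 0.3003]
tcp_rot: [-80.7, 89.8, 99.6]
contact_force: [0.4, 0.5, -2.4]
gripper_width: 0.173
```

Request:
play_rows(
  increments="0 -0.02 0.01 0 0 0;0 -0.02 0.01 0 0 0;0 -0.02 0.01 0 0 0;0 -0.02 0.01 0 0 0",
)

```text
t: 19.98
eef_pos: [0.4406, 0.272, 0.3002]
tcp_rot: [-82.8, 89.9, 97.3]
contact_force: [-0.1, -0.2, -2.1]
gripper_width: 0.175
```

Run:
```python
from case import *
c=snap('wrist','w14');print(pose()[0]); print(board(c,(80,0,230,110),'b'))
```

```text
[0.44044443 0.27234118 0.30025141]
(array([0.60156982, 0.35887027]), array([73.89940643, 11.66203594]), -1.330780029296875)
```

View pics/w14.png

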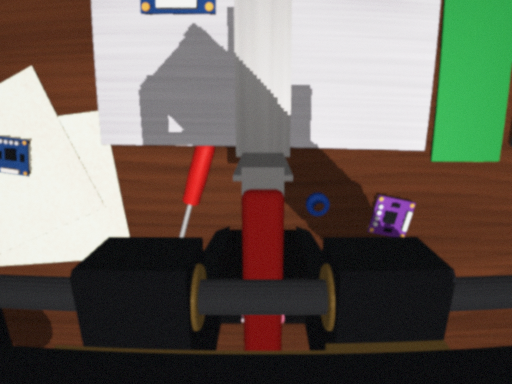

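The blue board has been knocked to the rear: its front edge is now at row 14. I'll move forward to see it fully.

Request:
play_rows(
  increments="0 0 -0.05 0 0 0;0 0 -0.09 0 0 0;0 0 -0.09 0 0 0;0 0 -0.09 0 0 0;0 0 -0.09 0 0 0",
)

```text
t: 20.65
eef_pos: [0.5295, 0.2728, 0.3004]
tcp_rot: [-77.3, 89.9, 102.9]
contact_force: [-0.2, 0.3, -1.7]
gripper_width: 0.173
```

Run:
```python
from case import *
c=snap('wrist','w15');print(pose()[0]); print(board(c,(80,0,232,200),'b'))
```

```text
[0.52964209 0.27279121 0.30051088]
(array([0.63287396, 0.35817108]), array([74.21670532, 74.34668732]), -1.2181549072265625)
```

View pics/w15.png

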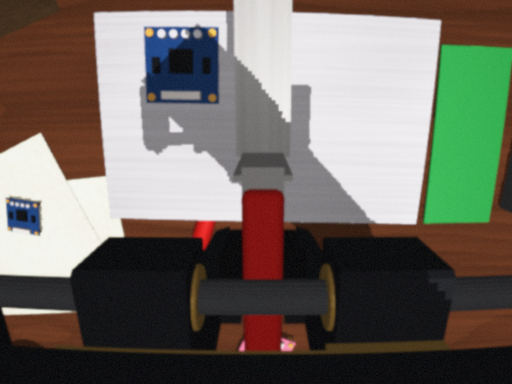

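Run:
```python
from case import *
R=Rdown(-1.2,-1)
plan([((.4465,.362,.20),R),((.4465,.362,.13),R)])
```

```text
now [0.5296 0.2728 0.3005] R [[-0.0, 0.004, -1.0], [0.002, -1.0, -0.004], [-1.0, -0.002, 0.0]]
0.1007 -0.0893 0.0828 0.0248 0.0002 0.0020 | rows 2.5
0.1707 -0.0892 0.0828 0.0248 0.0002 0.0020 | rows 1.1
```

Request:
play_rows(
  increments="0 -0.04 0.06 0.01 0 0.002;0.06 -0.089 0.083 0.025 0 0.002;0.1 -0.089 0.083 0.025 0 0.002;0.1 -0.089 0.083 0.025 0 0.002;0.15 -0.089 0.083 0.025 0 0.002;0.17 -0.089 0.083 0.025 0 0.002;0.17 -0.089 0.083 0.025 0 0.002;0.17 -0.089 0.083 0.025 0 0.002",
)

```text
t: 21.7
eef_pos: [0.4475, 0.3626, 0.1327]
tcp_rot: [-138.8, 89.8, 39.9]
contact_force: [-0.8, -0.4, -1.6]
gripper_width: 0.173
```

Run:
```python
from case import *
R=Rdown(-1.2,-1); sview('s16',240,90,150)
plan([((.537,.360,.13),R)])
```

```text
now [0.4474 0.3626 0.1327] R [[0.002, -0.022, -1.0], [0.002, -1.0, 0.022], [-1.0, -0.002, -0.002]]
0.0029 0.0007 -0.0896 -0.0006 -0.0022 0.0020 | rows 1.4
```

View pics/s16m.png

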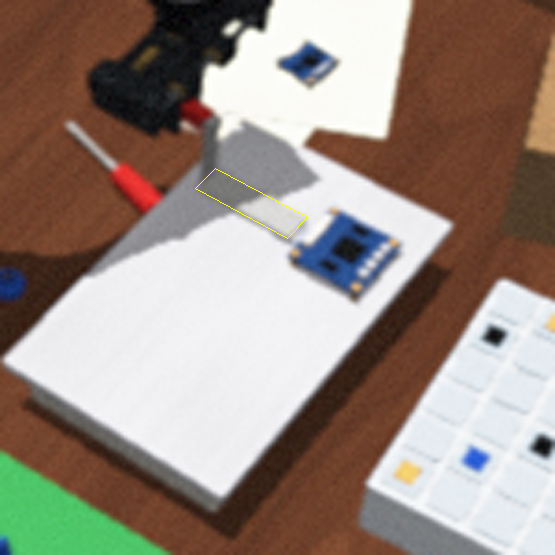

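Request:
play_rows(
  increments="0.003 0.0005 0 0 -0.002 0.002;0.003 0.0005 0 0 -0.002 0.002;0.003 0.0005 -0.015 0 -0.002 0.002;0.003 0.0005 -0.03 0 -0.002 0.002;0.003 0.0005 -0.045 0 -0.002 0.002;0.003 0.0005 -0.06 0 -0.002 0.002;0.003 0.0005 -0.075 0 -0.002 0.002;0.003 0.0007 -0.09 0 -0.002 0.002",
)

```text
t: 22.75
eef_pos: [0.5384, 0.3599, 0.1298]
tcp_rot: [157.8, 90.0, -23.4]
contact_force: [-0.0, 0.3, -1.6]
gripper_width: 0.174
```

Run:
```python
from case import *
snap('wrist','w17');sview('s17',240,90,150);print(pose()[0],get_state()['contact_force'])
```

```text
[0.53955875 0.35928337 0.12982202] [-0.587766   -0.23135456 -1.02525393]
```

View pics/w17.png

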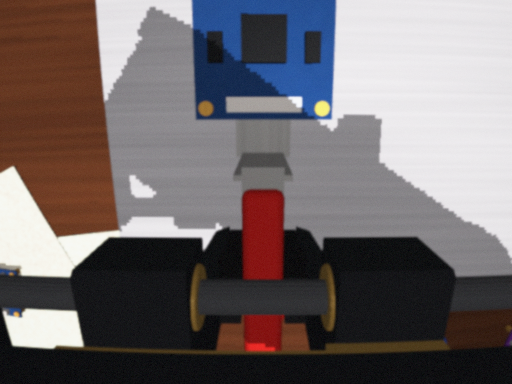

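View pics/s17m.png

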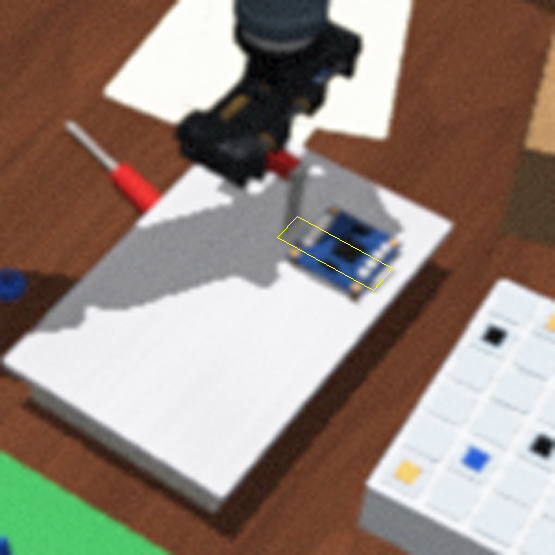

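The blade is centred under the blue board, with the board's edge at row 118 and centre column 264. Lifting.

Request:
play_rows(
  increments="-0.008 0 0 0 0 0;-0.016 0 0 0 0 0;-0.026 0 0 0 0 0;-0.038 0 0 0 0 0;-0.052 0 0 0 0 0;-0.066 0 0 0 0 0;-0.075 0 0 0 0 0;-0.075 0 0 0 0 0",
)

```text
t: 23.85
eef_pos: [0.5398, 0.3596, 0.2057]
tcp_rot: [-161.4, 89.8, 17.2]
contact_force: [0.3, -0.0, -3.1]
gripper_width: 0.173
```

Run:
```python
from case import *
snap('wrist','w18');sview('s18',240,90,150);print(pose()[0],get_state()['contact_force'])
R=Rdown(-1.2,-1);R2=Rdown(CY,-1)
plan([((.40,.25,.28),R),((.385,-.0,.28),R2),(tcp_for(-.09,.085,.2246),R2)])
```

```text
[0.53928595 0.35903831 0.20445852] [-0.09756554  0.06139038 -2.47335258]
now [0.5393 0.359  0.2045] R [[0.001, -0.024, -1.0], [-0.001, -1.0, 0.024], [-1.0, 0.001, -0.001]]
-0.0756 0.1123 0.1366 -0.0028 -0.0009 -0.0005 | rows 3.1
-0.0755 0.3626 0.1457 0.0217 -0.0009 -0.0005 | rows 4.0
-0.0754 0.5372 0.1338 0.0217 -0.0009 -0.0005 | rows 2.8
```

View pics/w18.png

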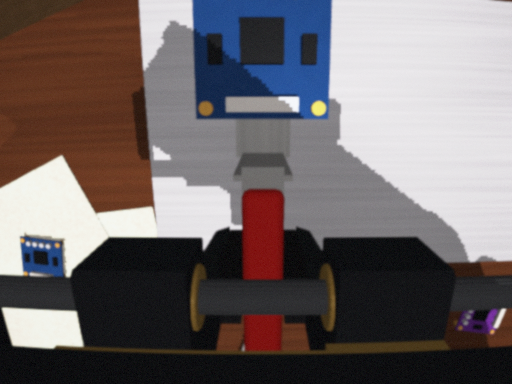

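View pics/s18m.png

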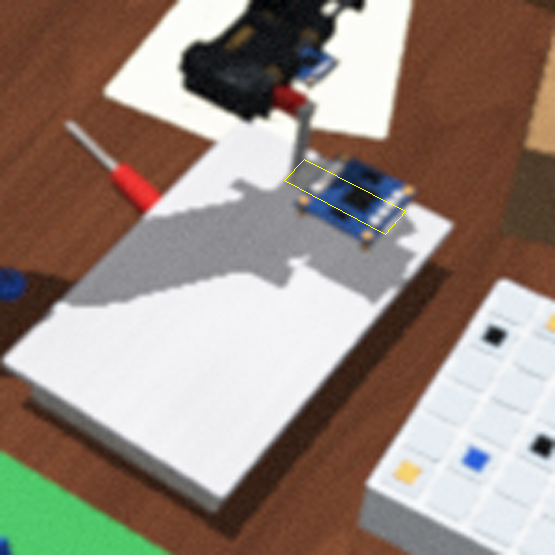

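Request:
play_rows(
  increments="-0.015 0.008 0.01 0 0 0;-0.03 0.025 0.03 0 0 0;-0.045 0.05 0.055 0 0 0;-0.06 0.08 0.08 0 0 0;-0.075 0.115 0.1 0 0 0;-0.075 0.155 0.12 0.005 0 0;-0.075 0.195 0.13 0.01 0 0;-0.075 0.235 0.135 0.015 0 0",
)

```text
t: 24.95
eef_pos: [0.3972, 0.1259, 0.28]
tcp_rot: [140.8, 89.9, -41.4]
contact_force: [1.1, -0.0, -2.6]
gripper_width: 0.171
```

Run:
```python
from case import *
snap('wrist','w19');R2=Rdown(CY,-1);print(pose()[0],get_state()['qvel'])
plan([(tcp_for(-.09,.085,.2246),R2)])
```

```text
[0.39649645 0.12038472 0.27935746] [-2.55501106  2.94098943 -1.07721179 -2.44040182  2.22105363  0.35140757
 -8.44698038]
now [0.3965 0.1204 0.2794] R [[-0.001, -0.044, -0.999], [-0.005, -0.999, 0.044], [-1.0, 0.005, 0.0]]
0.0009 0.2951 -0.0092 0.0014 0.0004 -0.0054 | rows 4.7
```

Request:
play_rows(
  increments="0 0.02 0 0 0 -0.003;0 0.05 -0.002 0 0 -0.005;0 0.09 -0.003 0 0 -0.005;0 0.13 -0.004 0 0 -0.005;0 0.175 -0.006 0 0 -0.005;0.001 0.22 -0.008 0 0 -0.005;0.001 0.26 -0.009 0.001 0 -0.005;0.001 0.285 -0.009 0.001 0 -0.005",
)

```text
t: 26.0
eef_pos: [0.3921, -0.1663, 0.2803]
tcp_rot: [77.8, 89.9, -104.9]
contact_force: [-0.1, 0.6, -2.0]
gripper_width: 0.174
```

Request:
play_rows(
  increments="0 0.008 0 0 0 0;0 0.01 0 0 0 0;0 0.01 0 0 0 0",
)

```text
t: 26.38
eef_pos: [0.3917, -0.1752, 0.2805]
tcp_rot: [79.2, 90.0, -103.5]
contact_force: [-0.1, 0.2, -3.0]
gripper_width: 0.167
```

Run:
```python
from case import *
snap('wrist','w20');R2=Rdown(CY,-1);print(pose()[0])
plan([(tcp_for(-.09,.085,.0455),R2),(tcp_for(-.002,.085,.0455),R2)])
```

```text
[ 0.39171292 -0.17517447  0.28041867]
now [ 0.3917 -0.1752  0.2804] R [[-0.0, -0.045, -0.999], [-0.001, -0.999, 0.045], [-1.0, 0.001, 0.0]]
0.1795 -0.0005 -0.0011 0.0002 0.0002 -0.0007 | rows 2.9
0.1795 -0.0005 -0.0891 0.0002 0.0002 -0.0007 | rows 1.4
```

View pics/w20.png

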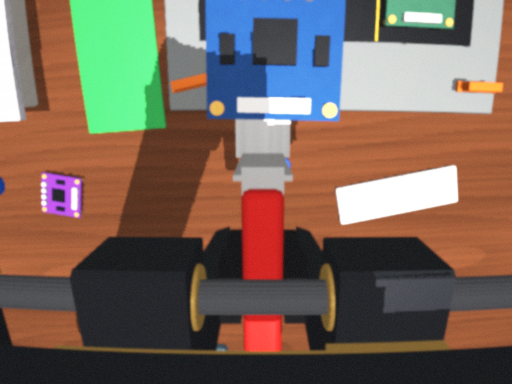

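The blue board slid about 7 mm to the right on the blade (centre column 275 against 263). It's still well supported and clear of the standoffs, so I'll continue gently.

Request:
play_rows(
  increments="0.01 -0.001 -0.001 0 0 0;0.03 -0.002 -0.001 0 0 0;0.06 -0.003 -0.001 0 0 0;0.09 -0.003 -0.001 0 0 0;0.12 -0.003 -0.001 0 0 0;0.15 -0.003 -0.001 0 0 0;0.17 -0.003 -0.001 0 0 0;0.178 -0.003 -0.001 0 0 0",
)

```text
t: 27.42
eef_pos: [0.3921, -0.1714, 0.1011]
tcp_rot: [-12.2, 89.9, 165.3]
contact_force: [-0.3, -0.3, -1.8]
gripper_width: 0.174
```

Run:
```python
from case import *
snap('wrist','w21');sview('s21',130,180);R2=Rdown(CY,-1);print(pose()[0])
plan([(tcp_for(-.002,.088,.0455),R2)])
```

```text
[ 0.39255124 -0.17175405  0.10182167]
now [ 0.3926 -0.1718  0.1018] R [[-0.001, -0.044, -0.999], [0.0, -0.999, 0.044], [-1.0, -0.0, 0.001]]
0.0008 0.0001 -0.0883 0.0009 0.0014 0.0000 | rows 1.4
```

View pics/s21m.png

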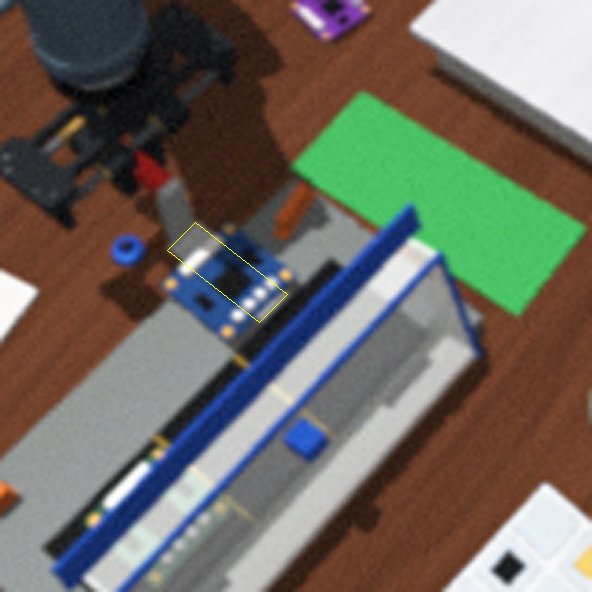

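View pics/w21.png

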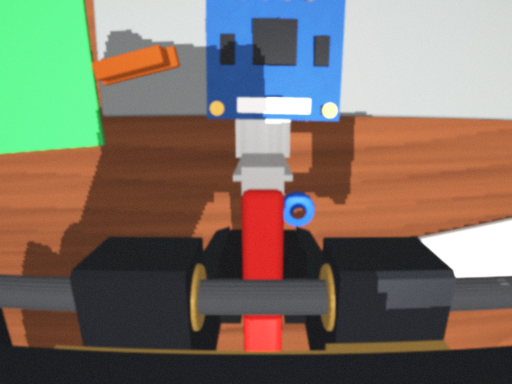

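Request:
play_rows(
  increments="0.0005 0 -0.01 0 0.001 0;0.0005 0 -0.022 0 0.001 0;0.0005 0 -0.036 0 0.001 0;0.0005 0 -0.05 0 0.001 0;0.0005 0 -0.064 0 0.001 0;0.0005 0 -0.078 0 0.001 0;0.0005 0 -0.088 0 0.001 0;0.0005 0 -0.088 0 0.001 0",
)

```text
t: 28.52
eef_pos: [0.4812, -0.1756, 0.1011]
tcp_rot: [-96.5, 90.0, 81.0]
contact_force: [-1.4, 0.5, -2.9]
gripper_width: 0.175
```

Request:
play_rows(
  increments="0.001 0 0 0 0 0;0.003 0 0 0 0 0;0.005 0 0 0 0 0;0.007 0 0 0 0 0;0.009 0 0 0 0 0;0.011 0 0 0 0 0;0.011 0 0 0 0 0;0.011 0 0 0 0 0",
)

```text
t: 29.52
eef_pos: [0.4812, -0.1756, 0.0902]
tcp_rot: [-134.7, 90.0, 42.7]
contact_force: [-0.1, -0.8, -1.6]
gripper_width: 0.167
```

Run:
```python
from case import *
R=Rdown(CY,-1);snap('wrist','w22');print(get_state()['contact_force'])
plan([(tcp_for(-.12,.088,.0345),R)])
```

```text
[-0.19098458  0.39313874 -2.05033088]
now [ 0.4812 -0.1756  0.0902] R [[0.0, -0.044, -0.999], [0.0, -0.999, 0.044], [-1.0, -0.0, -0.0]]
0.0003 0.0001 0.1184 0.0013 -0.0001 0.0001 | rows 1.9
```

View pics/w22.png

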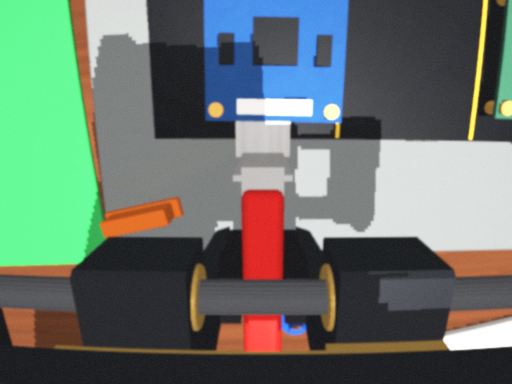

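Request:
play_rows(
  increments="0 0 0.008 0 0 0;0 0 0.02 0 0 0;0 0 0.035 0 0 0;0 0 0.05 0 0 0;0 0 0.065 0 0 0;0 0 0.085 0 0 0;0 0 0.1 0 0 0;0 0 0.11 0 0 0",
)

```text
t: 30.58
eef_pos: [0.3704, -0.1708, 0.0902]
tcp_rot: [-143.5, 90.0, 33.9]
contact_force: [-1.1, 0.3, -1.2]
gripper_width: 0.177
```

Request:
play_rows(
  increments="-0.05 0 0 0 0 0;-0.1 0 0 0 0 0;-0.15 0 0 0 0 0;-0.19 0 -0.03 0 0 0;-0.19 0 -0.06 0 0 0;-0.19 -0.05 -0.08 0 0 0;-0.19 -0.1 -0.08 0 0 0;-0.19 -0.1 -0.08 0 0 0",
)

```text
t: 31.58
eef_pos: [0.4549, -0.0702, 0.2802]
tcp_rot: [-100.6, 89.9, 77.3]
contact_force: [-0.4, -0.4, -1.2]
gripper_width: 0.172
```

Run:
```python
from case import *
R=Rdown(CY,-1);sview('s23',110,180,190,3.1,draw=False);snap('wrist','w23');print(pose()[0])
```

```text
[ 0.45454407 -0.07456665  0.28013209]
```

View pics/s23m.png

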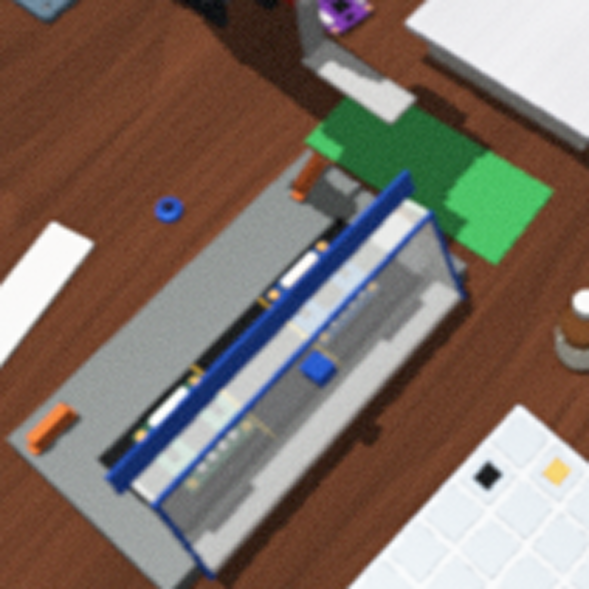

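View pics/w23.png

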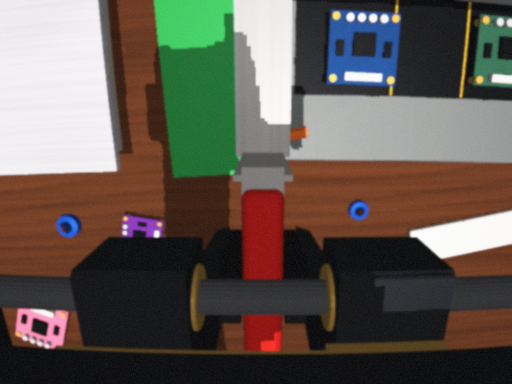

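Both boards stand within the black area, with blue at w23 (364,47) and green at the right. Now the spatula goes back to its original place on the mat.

Run:
```python
from case import *
c=load('w23');print(board(c,(310,0,420,110),'b',.045),cw(0,.085)); 
b,_,_=board(c,(310,0,420,110),'b',.045); a=np.radians(-CY);d=b-C;print('case xy',np.cos(a)*d[0]-np.sin(a)*d[1],np.sin(a)*d[0]+np.cos(a)*d[1])
R=Rdown(3.2,-1)
plan([((.511,-.0093,.17),R),((.511,-.0093,.0625),R),((.511,-.0093,.0595),R)])
```

```text
(array([ 0.57410712, -0.18528453]), array([79.81134033, 78.50403595]), -3.3309555053710938) [ 0.57905585 -0.1832875 ]
case xy -0.004853051706021363 0.08278053721917494
now [ 0.4545 -0.0746  0.2801] R [[-0.0, -0.043, -0.999], [-0.0, -0.999, 0.043], [-1.0, 0.0, 0.0]]
0.1101 -0.0677 -0.0536 -0.0993 0.0001 -0.0005 | rows 2.2
0.2176 -0.0678 -0.0536 -0.0993 0.0001 -0.0005 | rows 1.7
0.2206 -0.0678 -0.0536 -0.0993 0.0001 -0.0005 | rows 0.0
```

Request:
play_rows(
  increments="0.05 -0.04 -0.03 -0.05 0 0;0.11 -0.068 -0.0536 -0.099 0 0;0.11 -0.068 -0.0536 -0.099 0 0;0.11 -0.068 -0.0536 -0.099 0 0;0.15 -0.068 -0.0536 -0.099 0 0;0.19 -0.068 -0.0536 -0.099 0 0;0.21 -0.068 -0.0536 -0.099 0 0;0.214 -0.068 -0.0536 -0.099 0 0",
)

```text
t: 32.67
eef_pos: [0.5111, -0.011, 0.0667]
tcp_rot: [95.4, 89.9, -81.5]
contact_force: [0.6, -0.2, -0.7]
gripper_width: 0.174
```

Run:
```python
from case import *
R=Rdown(3.2,-1);sview('s24',170,170,150);print(get_state()['contact_force'])
plan([((.511,-.0093,.0595),R)])
```

```text
[-0.05550594  0.17099466 -2.19989598]
now [ 0.5115 -0.0106  0.067 ] R [[0.001, 0.053, -0.999], [-0.001, -0.999, -0.053], [-1.0, 0.002, -0.001]]
0.0075 -0.0013 0.0005 -0.0025 -0.0010 -0.0015 | rows 0.1
```

View pics/s24m.png

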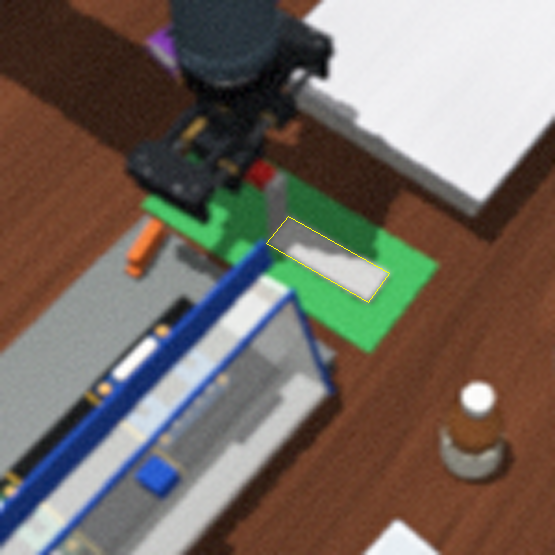

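Request:
play_rows(
  increments="0.003 -0.001 0 0 -0.001 -0.0015;0.005 -0.001 0 0 -0.001 -0.0015;0.0065 -0.001 0 0 -0.001 -0.0015;0.0075 -0.001 0 0 -0.001 -0.0015;0.008 -0.001 0 0 -0.001 -0.0015;0.008 -0.001 0 0 -0.001 -0.0015",
)

```text
t: 33.48
eef_pos: [0.5114, -0.0097, 0.0593]
tcp_rot: [69.7, 90.0, -107.2]
contact_force: [-2.8, -0.3, 5.0]
gripper_width: 0.176
```

Request:
play_rows(
  increments="0 0 0 0 0 0;0 0 0 0 0 0;0 0 0 0 0 0;0 0 0 0 0 0;0 0 0 0 0 0;0 0 0 0 0 0;0 0 0 0 0 0;0 0 0 0 0 0",
  claw=0,
)

```text
t: 34.48
eef_pos: [0.5115, -0.0097, 0.0593]
tcp_rot: [82.2, 90.0, -94.7]
contact_force: [-0.1, 0.8, 0.3]
gripper_width: 1.001
```

Run:
```python
from case import *
s=get_state();print(s['gripper_width'],s['contact_force'],pose()[0]);snap('wrist','w25')
```

```text
1.0009116459700016 [-0.0998395   0.7700194   0.33132318] [ 0.51145431 -0.00965409  0.05932674]
```

View pics/w25.png

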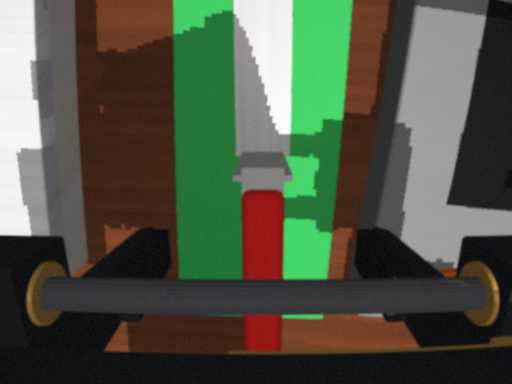

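The spatula stands on the mat, released. Now rise and estimate the hood angle.

Request:
play_rows(
  increments="-0.05 0 0 0 0 0;-0.1 0 0 0 0 0;-0.15 0 0 0 0 0;-0.2 0 0 0 0 0;-0.24 0 0 0 0 0;-0.24 0 0 0 0 0;-0.24 0 0 0 0 0",
)

```text
t: 35.4
eef_pos: [0.5109, -0.0097, 0.2985]
tcp_rot: [18.3, 89.9, -158.7]
contact_force: [0.3, -0.6, -0.8]
gripper_width: 1.001
```

```bash
cat >> case.py <<'E'
def hood(r,h,y,th): # r in front of hinge, h above rim plane -> world
    x=.065-r*np.cos(th)+h*np.sin(th); z=.03+r*np.sin(th)+h*np.cos(th); return np.r_[cw(x,y),z]
E
python3 - <<'E'
from case import *
s=snap('scene','s26');snap('wrist','w26')
for th in (1.15,1.2,1.25,1.3,1.35,1.4):
    print(th,proj(s,[hood(.151,.004,.172,th),hood(.151,.004,-.172,th),hood(.105,.056,0,th)]).round(1).tolist())
b=cv2.resize(s['img'][210:370,110:280],None,fx=3.6,fy=3.6,interpolation=cv2.INTER_CUBIC);cv2.imwrite('pics/s26m.png',b[:,:,::-1])
E
```

```text
1.15 [[234.8, 232.1], [138.2, 330.1], [209.9, 296.6]]
1.2 [[236.7, 232.9], [139.9, 331.6], [211.6, 298.1]]
1.25 [[238.7, 233.9], [141.8, 333.1], [213.4, 299.6]]
1.3 [[240.7, 235.0], [143.7, 334.8], [215.2, 301.2]]
1.35 [[242.8, 236.2], [145.7, 336.6], [216.9, 302.8]]
1.4 [[244.9, 237.5], [147.7, 338.5], [218.7, 304.5]]
```

View pics/s26m.png

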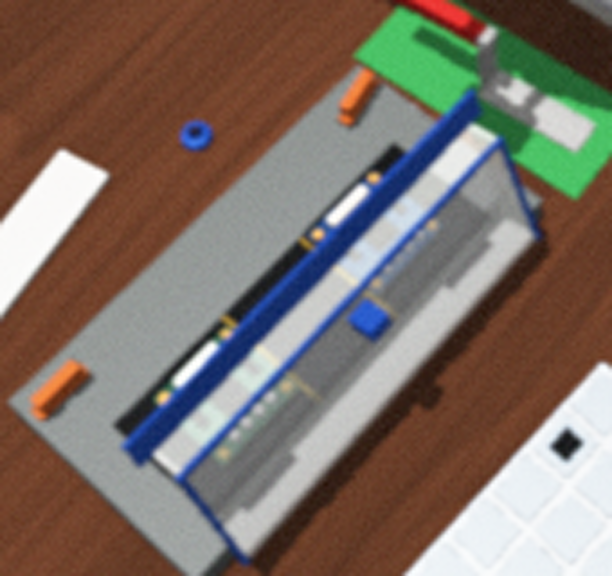

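View pics/w26.png

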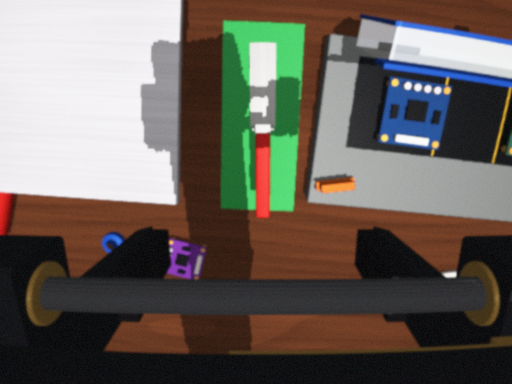

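```bash
cat >> case.py <<'E'
def cp(x,y,z): return np.r_[cw(x,y),z]
E
python3 - <<'E'
from case import *
R=Rdown(CY,-1)
plan([(cp(.12,.045,.30),R),(cp(.12,.045,.125),R)])
E
```

```text
now [ 0.5105 -0.0097  0.2978] R [[-0.003, 0.053, -0.999], [-0.0, -0.999, -0.053], [-1.0, 0.0, 0.003]]
-0.0026 0.2287 -0.1746 0.0988 0.0029 -0.0003 | rows 4.6
0.1724 0.2286 -0.1751 0.0988 0.0029 -0.0003 | rows 2.8
```

Request:
play_rows(
  increments="-0.003 0.229 -0.175 0.099 0.003 0;-0.003 0.229 -0.175 0.099 0.003 0;-0.003 0.229 -0.175 0.099 0.003 0;-0.003 0.229 -0.175 0.099 0.003 0;-0.003 0.229 -0.175 0.099 0.003 0;-0.003 0.229 -0.175 0.099 0.003 0;-0.003 0.229 -0.175 0.099 0.003 0;-0.003 0.229 -0.175 0.099 0.003 0",
  claw=1,
)

```text
t: 36.5
eef_pos: [0.6971, -0.2273, 0.3004]
tcp_rot: [-54.1, 90.0, 123.4]
contact_force: [0.2, -0.7, 0.2]
gripper_width: 0.116
```

Run:
```python
from case import *
R=Rdown(CY,-1)
snap('top','t27');s=snap('scene','s27');snap('wrist','w27')
b=cv2.resize(s['img'][170:370,110:330],None,fx=2.9,fy=2.9,interpolation=cv2.INTER_CUBIC);cv2.imwrite('pics/s27m.png',b[:,:,::-1])
print(get_state()['gripper_width'])
plan([(cp(.12,.045,.30),R),(cp(.12,.045,.125),R)])
```

```text
0.005991316744830553
now [ 0.6973 -0.2282  0.3009] R [[0.001, -0.045, -0.999], [-0.0, -0.999, 0.045], [-1.0, 0.0, -0.001]]
0.0009 0.0005 0.0002 0.0008 -0.0005 -0.0003 | rows 0.0
0.1759 0.0005 0.0003 0.0008 -0.0005 -0.0003 | rows 2.8
```

View pics/s27m.png

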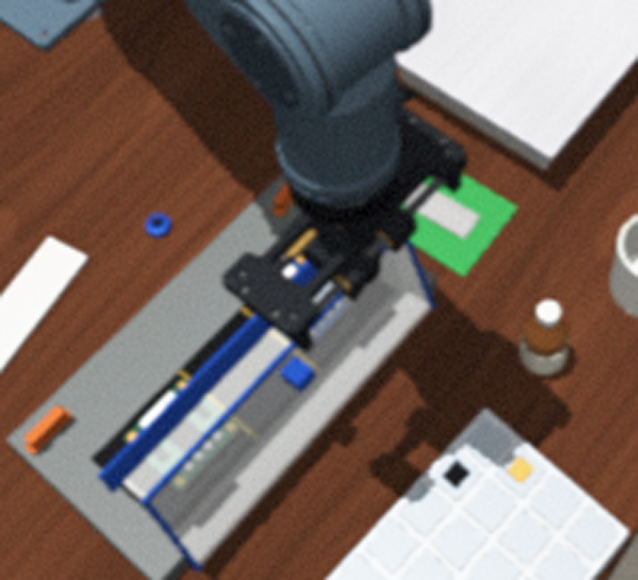

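View pics/w27.png

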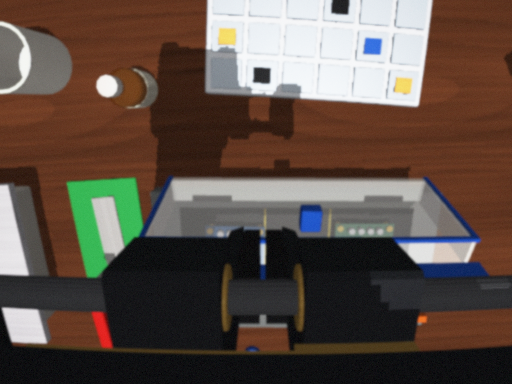

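Run:
```python
from case import *
c=load('w27');s=load('s27')
for th in (1.15,1.2,1.25,1.3,1.35,1.4):
    P=[hood(.105,.056,0,th),hood(.125,.032,-.16,th),hood(.0,.032,-.16,th),hood(.0,.032,.16,th),hood(.151,.004,-.172,th)]
    print(th,proj(c,P).round(0).tolist(),proj(s,P[:1]+P[-1:]).round(1).tolist())
```

```text
1.15 [[311.0, 225.0], [473.0, 256.0], [427.0, 179.0], [171.0, 179.0], [484.0, 295.0]] [[209.9, 296.6], [138.2, 330.1]]
1.2 [[312.0, 219.0], [474.0, 251.0], [426.0, 179.0], [171.0, 178.0], [487.0, 290.0]] [[211.6, 298.1], [139.9, 331.6]]
1.25 [[312.0, 213.0], [476.0, 245.0], [426.0, 178.0], [172.0, 177.0], [490.0, 285.0]] [[213.4, 299.6], [141.8, 333.1]]
1.3 [[312.0, 207.0], [477.0, 239.0], [425.0, 177.0], [172.0, 177.0], [493.0, 279.0]] [[215.2, 301.2], [143.7, 334.8]]
1.35 [[312.0, 200.0], [478.0, 232.0], [425.0, 177.0], [172.0, 176.0], [496.0, 273.0]] [[216.9, 302.8], [145.7, 336.6]]
1.4 [[312.0, 194.0], [479.0, 226.0], [424.0, 176.0], [172.0, 176.0], [498.0, 266.0]] [[218.7, 304.5], [147.7, 338.5]]
```

Request:
play_rows(
  increments="0.04 0 0 0 0 0;0.09 0 0 0 0 0;0.13 0 0 0 0 0;0.16 0 0 0 0 0;0.175 0 0 0 0 0;0.175 0 0 0 0 0;0.175 0 0 0 0 0",
)

```text
t: 37.52
eef_pos: [0.6985, -0.2284, 0.1277]
tcp_rot: [166.2, 89.8, -16.4]
contact_force: [-0.4, -0.5, -0.1]
gripper_width: 0.005
```

Run:
```python
from case import *
R=Rdown(CY,-1);print(get_state()['contact_force'])
rc=.10
T=[]
for th in [1.4,1.3,1.2,1.1,1.0,.9,.8,.7,.6,.5,.4,.3,.2,.1,0]:
    x=.065-rc*np.cos(th)+.032*np.sin(th)+.010; z=.03+rc*np.sin(th)+.032*np.cos(th)
    T.append((cp(x,.045,z),R))
plan(T)
```

```text
[-0.39729935 -0.46882501 -0.05159523]
now [ 0.6985 -0.2284  0.1277] R [[0.003, -0.045, -0.999], [-0.001, -0.999, 0.045], [-1.0, 0.001, -0.003]]
-0.0064 0.0004 0.0318 0.0008 -0.0031 -0.0008 | rows 0.5
-0.0074 0.0004 0.0423 0.0008 -0.0031 -0.0008 | rows 0.2
-0.0073 0.0004 0.0527 0.0008 -0.0031 -0.0008 | rows 0.2
-0.0062 0.0004 0.0632 0.0008 -0.0031 -0.0008 | rows 0.2
-0.0040 0.0003 0.0735 0.0008 -0.0031 -0.0008 | rows 0.2
-0.0008 0.0003 0.0835 0.0008 -0.0031 -0.0008 | rows 0.2
0.0033 0.0003 0.0931 0.0008 -0.0031 -0.0008 | rows 0.2
0.0085 0.0003 0.1023 0.0008 -0.0031 -0.0008 | rows 0.2
0.0144 0.0003 0.1109 0.0008 -0.0031 -0.0008 | rows 0.2
0.0213 0.0003 0.1188 0.0008 -0.0031 -0.0008 | rows 0.2
0.0289 0.0003 0.1261 0.0008 -0.0031 -0.0008 | rows 0.2
0.0371 0.0003 0.1326 0.0008 -0.0031 -0.0008 | rows 0.2
0.0460 0.0003 0.1382 0.0008 -0.0031 -0.0008 | rows 0.2
0.0554 0.0002 0.1428 0.0008 -0.0031 -0.0008 | rows 0.2
0.0652 0.0002 0.1466 0.0008 -0.0031 -0.0008 | rows 0.2
```

Request:
play_rows(
  increments="-0.006 0 0.032 0 -0.003 0;-0.007 0 0.042 0 -0.003 0;-0.007 0 0.053 0 -0.003 0;-0.006 0 0.063 0 -0.003 0;-0.004 0 0.073 0 -0.003 0;-0.001 0 0.083 0 -0.003 0;0.003 0 0.093 0 -0.003 0;0.003 0 0.093 0 -0.003 0",
)

```text
t: 38.52
eef_pos: [0.6038, -0.2241, 0.1235]
tcp_rot: [5.0, 89.8, -177.5]
contact_force: [-0.6, -0.3, 0.6]
gripper_width: 0.002
```

Run:
```python
from case import *
R=Rdown(CY,-1);print(get_state()['contact_force'],pose()[0])
s=snap('scene','s28');snap('wrist','w28')
b=cv2.resize(s['img'][170:370,110:330],None,fx=2.9,fy=2.9,interpolation=cv2.INTER_CUBIC);cv2.imwrite('pics/s28m.png',b[:,:,::-1])
rc=.10
T=[]
for th in [.7,.6,.5,.4,.3,.2,.1,0]:
    x=.065-rc*np.cos(th)+.032*np.sin(th)+.010; z=.03+rc*np.sin(th)+.032*np.cos(th)
    T.append((cp(x,.045,z),R))
plan(T)
```

```text
[-0.64913682 -0.30227629  0.55721295] [ 0.60384673 -0.22409736  0.12346963]
now [ 0.6047 -0.2236  0.1235] R [[-0.002, -0.044, -0.999], [0.0, -0.999, 0.044], [-1.0, -0.0, 0.002]]
0.0046 0.0009 0.0083 0.0010 0.0022 0.0003 | rows 0.2
0.0107 0.0009 0.0169 0.0010 0.0022 0.0003 | rows 0.2
0.0175 0.0009 0.0248 0.0010 0.0022 0.0003 | rows 0.2
0.0252 0.0009 0.0320 0.0010 0.0022 0.0003 | rows 0.2
0.0335 0.0009 0.0384 0.0010 0.0022 0.0003 | rows 0.2
0.0424 0.0009 0.0440 0.0010 0.0022 0.0003 | rows 0.2
0.0518 0.0009 0.0486 0.0010 0.0022 0.0003 | rows 0.2
0.0616 0.0009 0.0523 0.0010 0.0022 0.0003 | rows 0.2
```

View pics/s28m.png

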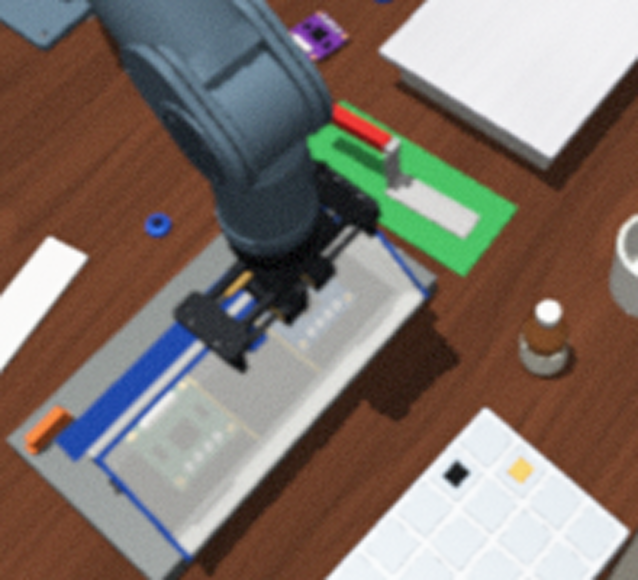

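The hood is following the fingers. Continuing until it's shut.

Request:
play_rows(
  increments="0.005 0 0.008 0 0.002 0;0.011 0 0.017 0 0.002 0;0.018 0 0.025 0 0.002 0;0.025 0 0.032 0 0.002 0;0.034 0 0.038 0 0.002 0;0.042 0 0.044 0 0.002 0;0.052 0 0.049 0 0.002 0;0.061 0 0.052 0 0.002 0",
)

```text
t: 39.62
eef_pos: [0.552, -0.2211, 0.062]
tcp_rot: [-23.8, 89.9, 153.6]
contact_force: [-5.8, 4.8, 72.1]
gripper_width: 0.003
```

Request:
play_rows(
  increments="0.001 0 0 0 0 0;0.002 0 0 0 0 0;0.003 0 0 0 0 0;0.004 0 0 0 0 0",
)

```text
t: 40.12
eef_pos: [0.5521, -0.2211, 0.0621]
tcp_rot: [22.3, 89.9, -160.2]
contact_force: [-17.1, 5.8, 52.9]
gripper_width: 0.008
```

Run:
```python
from case import *
print(get_state()['contact_force'],pose()[0])
```

```text
[-17.1249782    5.84270988  52.92397233] [ 0.55212102 -0.22112829  0.06213226]
```

The fingertips reached 0.062 m, which is the roof height when shut, and hit a hard stop. Backing off at once.

Request:
play_rows(
  increments="-0.01 0 0 0 0 0;-0.04 0 0 0 0 0;-0.09 0 0 0 0 0;-0.14 0 0 0 0 0;-0.19 0 0.03 0 0 0;-0.22 0 0.08 0 0 0;-0.22 0 0.08 0 0 0;-0.22 0 0.08 0 0 0",
)

```text
t: 41.12
eef_pos: [0.4726, -0.2175, 0.2817]
tcp_rot: [14.6, 89.9, -168.0]
contact_force: [0.5, 0.5, 0.2]
gripper_width: 0.003
```

Run:
```python
from case import *
print(get_state()['contact_force'],pose()[0])
s=snap('scene','s29');c=snap('wrist','w29')
b=cv2.resize(s['img'][170:370,110:330],None,fx=2.9,fy=2.9,interpolation=cv2.INTER_CUBIC)
for th,col in ((0,(255,255,0)),(.05,(0,255,0))):
    q=((proj(s,[hood(.151,.004,.172,th),hood(.151,.004,-.172,th),hood(.125,.032,-.16,th),hood(.125,.032,.16,th)])-[110,170])*2.9).round().astype(np.int32);cv2.polylines(b,[q],True,col,1)
cv2.imwrite('pics/s29m.png',b[:,:,::-1])
im=c['img'].copy();q=proj(c,[hood(.151,.004,.172,0),hood(.151,.004,-.172,0),hood(.125,.032,-.16,0),hood(.125,.032,.16,0)]).round().astype(np.int32);cv2.polylines(im,[q],True,(255,255,0),1);cv2.imwrite('pics/w29m.png',im[:,:,::-1])
```

```text
[0.5371075  0.45481396 0.21251644] [ 0.47262841 -0.21747376  0.28165078]
```

View pics/s29m.png

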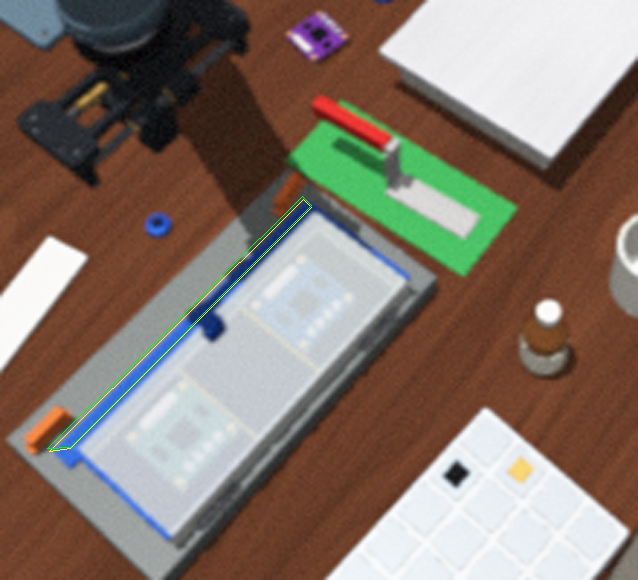

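View pics/w29m.png

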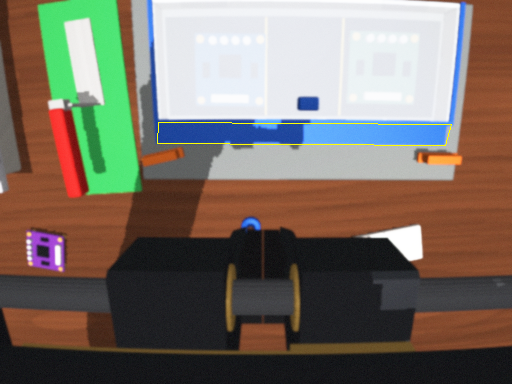

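The hood is shut: the flange front edge overlays the predicted shut outline at row 145. Next, measure the turnbutton angles.

```bash
cat >> case.py <<'E'
def tb(c,roi,z=.057,lo=(5,150,90),hi=(20,255,255)):
    m=big(mask(c,lo,hi,roi)); ys,xs=np.nonzero(m); P=atz(c,np.c_[xs,ys],z)[:,:2]
    d=P-P.mean(0); u=np.linalg.svd(d,full_matrices=False)[2][0]
    a=np.radians(-CY); Q=(P-C)@np.array([[np.cos(a),np.sin(a)],[-np.sin(a),np.cos(a)]]); 
    ang=np.degrees(np.arctan2(u[1],u[0]))-CY-90; ang=(ang+90)%180-90
    return (Q.max(0)+Q.min(0))/2,np.ptp(Q,axis=0),ang
E
python3 - <<'E'
from case import *
c=load('w29');print('L',tb(c,(125,140,200,180)),cw(-.1,.162));print('R',tb(c,(410,145,475,175)),cw(-.1,-.162))
a=load('w9');w=load('w13');print(tb(w,(430,120,490,145)),tb(w,(150,110,205,145)))
E
```

```text
L (array([-0.09355256,  0.16182812]), array([0.02827819, 0.05259211]), np.float64(4.339404727038556)) [ 0.48265175 -0.10183047]
R (array([-0.09993955, -0.16378596]), array([0.03399431, 0.07201441]), np.float64(-4.370381470350608)) [ 0.46795414 -0.42549693]
(array([-0.09893728, -0.16070365]), array([0.02737613, 0.0674419 ]), np.float64(-1.316336268927401)) (array([-0.09901781,  0.1600093 ]), array([0.01924621, 0.04791241]), np.float64(12.321155165065093))
```

Run:
```python
from case import *
print(np.round(get_state()['joint_positions'],1))
plan([(np.r_[cw(-.1,.085),.2],Rdown(CY+90,-1))])
```

```text
[ 34.4  16.6 -17.8 104.    5.8  60.5 -78.1]
now [ 0.4729 -0.2171  0.281 ] R [[-0.003, -0.044, -0.999], [0.001, -0.999, 0.044], [-1.0, -0.0, 0.003]]
0.0810 -0.0385 -0.0048 -1.5694 0.0022 0.0028 | rows 8.4
```

Request:
play_rows(
  increments="0 -0.01 -0.005 -0.18 0 0;0.02 -0.02 -0.005 -0.36 0 0;0.04 -0.03 -0.005 -0.54 0 0;0.06 -0.038 -0.005 -0.72 0 0;0.08 -0.038 -0.005 -0.9 0 0;0.08 -0.038 -0.005 -1.08 0.001 0.001;0.08 -0.038 -0.005 -1.26 0.001 0.001;0.08 -0.038 -0.005 -1.44 0.002 0.002",
  claw=0.64,
)

```text
t: 42.22
eef_pos: [0.4797, -0.1786, 0.1997]
tcp_rot: [-129.8, 89.8, 130.5]
contact_force: [0.6, -0.0, -0.3]
gripper_width: 0.362
```

Run:
```python
from case import *
print(np.round(get_state()['joint_positions'],1),get_state()['gripper_width'])
snap('wrist','w30')
plan([(np.r_[cw(-.1,.085),.2],Rdown(CY+90,-1))])
```

```text
[ 42.5  24.  -33.7 109.3  16.6  51.7  -9. ] 0.3617794492168613
now [ 0.4796 -0.1788  0.1997] R [[-0.002, 0.987, -0.161], [0.002, -0.161, -0.987], [-1.0, -0.002, -0.002]]
-0.0003 -0.0004 0.0001 -0.1159 -0.0019 0.0022 | rows 0.6
```

View pics/w30.png

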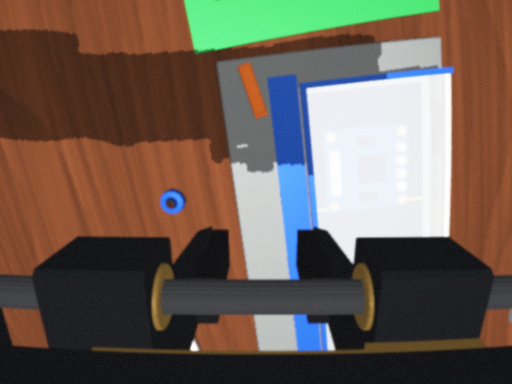

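Run:
```python
from case import *
c=load('w30');print(tb(c,(230,50,280,130),.057),tb(c,(230,50,280,130),.05))
b=cv2.resize(c['img'][45:135,210:310],None,fx=6,fy=6,interpolation=cv2.INTER_CUBIC);cv2.imwrite('pics/w30c.png',b[:,:,::-1])
print(atz(c,[(244,64.5),(262,116)],.057))
```

```text
(array([-0.09962976,  0.16270652]), array([0.01877857, 0.04455942]), np.float64(12.473751484067122)) (array([-0.09982251,  0.16300141]), array([0.01923217, 0.04563575]), np.float64(12.473751484067122))
[[ 0.48000034 -0.07966925  0.057     ]
 [ 0.4875983  -0.123236    0.057     ]]
```

View pics/w30c.png

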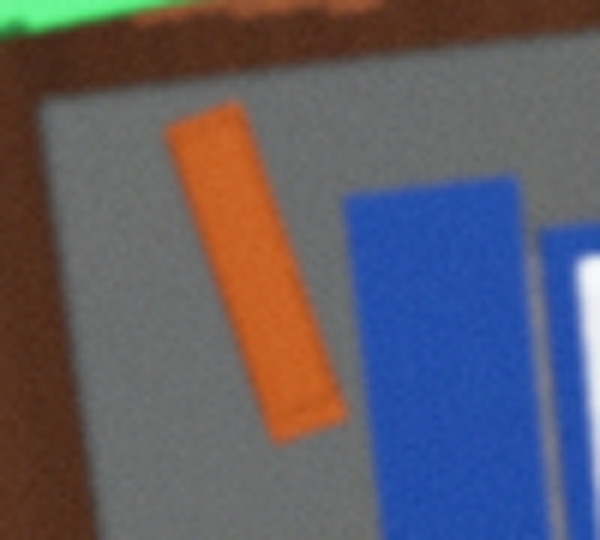

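Run:
```python
from case import *
R=Rdown(CY+102.5,-1); q=cw(-.0999,.1624)
plan([((*q,.12),R),((*q,.044),R)])
```

```text
now [ 0.4796 -0.1788  0.1997] R [[-0.002, 0.987, -0.161], [0.002, -0.161, -0.987], [-1.0, -0.002, -0.002]]
0.0798 -0.0091 -0.0767 -0.3341 -0.0021 0.0020 | rows 1.8
0.1558 -0.0089 -0.0766 -0.3341 -0.0021 0.0020 | rows 1.2
```

Request:
play_rows(
  increments="0.03 -0.009 -0.04 -0.17 -0.002 0.002;0.06 -0.009 -0.077 -0.334 -0.002 0.002;0.08 -0.009 -0.077 -0.334 -0.002 0.002;0.08 -0.009 -0.077 -0.334 -0.002 0.002;0.08 -0.009 -0.077 -0.334 -0.002 0.002",
  claw=0.73,
)

```text
t: 42.9
eef_pos: [0.4834, -0.1013, 0.12]
tcp_rot: [144.0, 90.0, 63.8]
contact_force: [-0.2, 0.1, -0.0]
gripper_width: 0.27
```

Run:
```python
from case import *
R=Rdown(CY+102.5,-1); q=cw(-.0999,.1624); snap('wrist','w31')
print(get_state()['gripper_width'])
plan([((*q,.044),R)])
```

```text
0.27314992118867276
now [ 0.4836 -0.1016  0.1204] R [[0.001, 0.985, 0.17], [-0.0, 0.17, -0.985], [-1.0, 0.001, 0.0]]
0.0764 -0.0009 -0.0003 -0.0018 0.0002 -0.0010 | rows 1.2
```

View pics/w31.png

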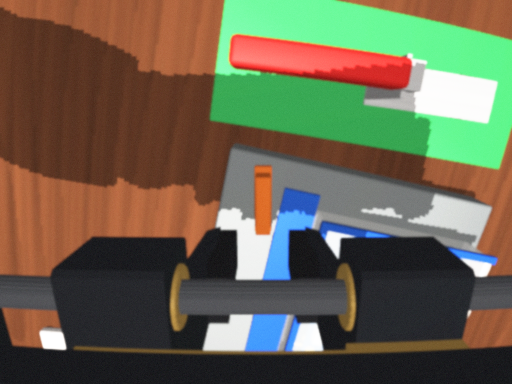

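The fin at (263,200) is aligned between the fingers. Descending and gripping.

Request:
play_rows(
  increments="0.03 0 0 0 0 0;0.055 -0.0005 0 0 0 0;0.07 -0.001 0 -0.002 0 -0.001;0.076 -0.001 0 -0.002 0 -0.001;0.076 -0.001 0 -0.002 0 -0.001",
)

```text
t: 43.58
eef_pos: [0.483, -0.1018, 0.0447]
tcp_rot: [50.1, 90.0, -30.0]
contact_force: [0.3, 0.9, 0.6]
gripper_width: 0.272
```

Request:
play_rows(
  increments="0 0 0 0 0 0;0 0 0 0 0 0;0 0 0 0 0 0;0 0 0 0 0 0",
  claw=1,
  newtons=30,
)

```text
t: 44.08
eef_pos: [0.4837, -0.1019, 0.0453]
tcp_rot: [60.1, 89.9, -20.0]
contact_force: [0.0, -0.4, 6.7]
gripper_width: 0.107
```

Run:
```python
from case import *
s=get_state();p=pose();print(s['gripper_width'],s['contact_force'],s['ft_torque'],np.round(s['joint_positions'],1))
q=cw(-.1,.162)
for a in (20,40,60,75,90,92): plan([((q[0],q[1],p[0][2]),Rdown(CY+90+a,-1))])
```

```text
0.10748056624296452 [ 0.01883823 -0.39591864  6.74303481] [-0.07786001 -0.02153693  0.04368059] [ 30.3  37.5 -29.7 116.6  32.7  34.  -12.2]
now [ 0.4837 -0.1019  0.0453] R [[0.002, 0.985, 0.172], [-0.001, 0.172, -0.985], [-1.0, 0.002, 0.001]]
-0.0000 -0.0011 -0.0003 -0.1311 0.0011 -0.0016 | rows 0.7
now [ 0.4837 -0.1019  0.0453] R [[0.002, 0.985, 0.172], [-0.001, 0.172, -0.985], [-1.0, 0.002, 0.001]]
-0.0000 -0.0011 -0.0003 -0.4801 0.0013 -0.0014 | rows 2.6
now [ 0.4837 -0.1019  0.0453] R [[0.002, 0.985, 0.172], [-0.001, 0.172, -0.985], [-1.0, 0.002, 0.001]]
-0.0000 -0.0011 -0.0003 -0.8292 0.0016 -0.0012 | rows 4.4
now [ 0.4837 -0.1019  0.0453] R [[0.002, 0.985, 0.172], [-0.001, 0.172, -0.985], [-1.0, 0.002, 0.001]]
-0.0000 -0.0011 -0.0003 -1.0910 0.0018 -0.0010 | rows 5.8
now [ 0.4837 -0.1019  0.0453] R [[0.002, 0.985, 0.172], [-0.001, 0.172, -0.985], [-1.0, 0.002, 0.001]]
-0.0000 -0.0011 -0.0003 -1.3528 0.0019 -0.0008 | rows 7.2
now [ 0.4837 -0.1019  0.0453] R [[0.002, 0.985, 0.172], [-0.001, 0.172, -0.985], [-1.0, 0.002, 0.001]]
-0.0000 -0.0011 -0.0003 -1.3877 0.0020 -0.0007 | rows 7.4
```

Request:
play_rows(
  increments="0 -0.0005 0 -0.17 0 0;0 -0.0005 0 -0.34 0 0;0 -0.0005 0 -0.51 0 0;0 -0.0005 0 -0.68 0 0;0 -0.0005 0 -0.85 0 0;0 -0.0005 0 -1.02 0 0;0 -0.0005 0 -1.19 0 0;0 -0.0005 0 -1.36 0 0",
)

```text
t: 45.08
eef_pos: [0.4842, -0.1013, 0.0454]
tcp_rot: [15.2, 89.8, 13.4]
contact_force: [3.3, 3.8, -4.3]
gripper_width: 0.108
```

Run:
```python
from case import *
s=get_state();p=pose();print(s['gripper_width'],s['contact_force'],s['ft_torque'],np.round(s['joint_positions'],1))
q=cw(-.1,.162);plan([((q[0],q[1],p[0][2]),Rdown(CY+180,-1))])
```

```text
0.10838467051912454 [ 3.26112328  3.77180209 -4.34511646] [ 0.50135005 -0.84222907 -0.21347571] [ 43.2  43.8 -47.3 115.9  49.   42.3  53. ]
now [ 0.4842 -0.1013  0.0454] R [[0.004, 0.032, 0.999], [0.001, 0.999, -0.032], [-1.0, 0.001, 0.004]]
-0.0000 -0.0006 -0.0015 0.0129 0.0039 -0.0011 | rows 0.1
```

Request:
play_rows(
  increments="0 0 0 0 0 0;0 0 0 0 0 0;0 0 0 0 0 0;0 0 0 0 0 0",
  claw=0.66,
)

```text
t: 45.58
eef_pos: [0.4841, -0.1014, 0.0455]
tcp_rot: [9.0, 89.8, 7.0]
contact_force: [0.6, 1.4, -0.4]
gripper_width: 0.341
```

Request:
play_rows(
  increments="-0.03 0 0 0 0 0;-0.08 0 0 0 0 0;-0.13 0 0 0 0 0;-0.17 0 0 0 0 0;-0.17 0 0 0 0 0",
)

```text
t: 46.2
eef_pos: [0.4852, -0.1016, 0.218]
tcp_rot: [-6.9, 89.5, -8.9]
contact_force: [-0.6, -0.1, -0.2]
gripper_width: 0.338
```

Run:
```python
from case import *
print(pose()[0]);sview('s33',110,170,200,2.9,draw=False)
# next: view right tb. yaw CY+90 camera at +y side => TCP at y=-.24 case
plan([(cp(-.1,0,.22),Rdown(CY+135,-1)),(cp(-.1,-.235,.20),Rdown(CY+90,-1))])
```

```text
[ 0.48515498 -0.10156187  0.21802825]
now [ 0.484  -0.1018  0.2163] R [[0.006, 0.034, 0.999], [-0.001, 0.999, -0.034], [-1.0, -0.001, 0.006]]
-0.0036 -0.1621 -0.0031 0.7965 0.0057 -0.0016 | rows 4.3
0.0165 -0.3971 -0.0058 1.5819 0.0050 -0.0040 | rows 4.2
```

View pics/s33m.png

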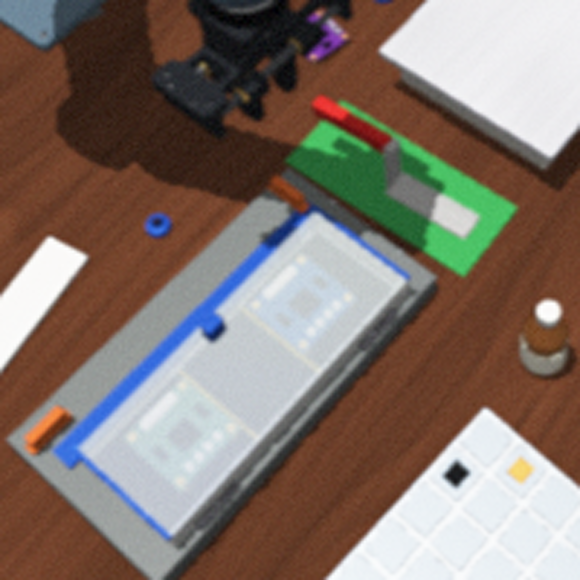

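The left button now points front to back over the flange. On to the right one.

Request:
play_rows(
  increments="0 -0.05 0 0.18 0.005 0;0 -0.1 0 0.36 0.005 0;0 -0.16 0 0.54 0.005 0;0 -0.22 0 0.72 0.005 0;0 -0.28 0 0.9 0.005 0;0.005 -0.34 -0.003 1.08 0.005 -0.003;0.01 -0.38 -0.005 1.26 0.005 -0.004;0.016 -0.397 -0.006 1.44 0.005 -0.004",
)

```text
t: 47.25
eef_pos: [0.4623, -0.5009, 0.1977]
tcp_rot: [-98.8, 89.8, 176.2]
contact_force: [0.2, 0.1, 0.3]
gripper_width: 0.342
```

Request:
play_rows(
  increments="0 0 0 0.1 0 0;0 0 0 0.14 0 0;0 0 0 0.14 0 0",
)

```text
t: 47.62
eef_pos: [0.4623, -0.5001, 0.1969]
tcp_rot: [-99.0, 89.7, 168.1]
contact_force: [-0.1, -1.1, 0.4]
gripper_width: 0.338
```

Run:
```python
from case import *
c=snap('wrist','w34');print(pose()[0])
plan([(cp(-.1,-.235,.20),Rdown(CY+90,-1))])
```

```text
[ 0.46237862 -0.50018834  0.19722755]
now [ 0.4624 -0.5002  0.1972] R [[-0.004, 0.999, -0.051], [0.001, -0.051, -0.999], [-1.0, -0.004, -0.0]]
-0.0028 0.0022 -0.0019 -0.0053 -0.0005 0.0043 | rows 0.1
```

View pics/w34.png

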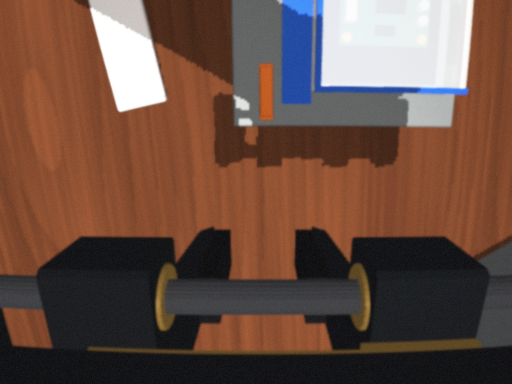

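Run:
```python
from case import *
c=load('w34');r=tb(c,(250,50,282,130),.057);print(r)
a=r[2];q=cw(-.1,-.162)
R=Rdown(CY+90+a,-1)
plan([((*q,.12),R),((*q,.045),R)])
```

```text
(array([-0.10068102, -0.16123342]), array([0.01061854, 0.04415135]), np.float64(0.17090195919686835))
now [ 0.4624 -0.5002  0.1972] R [[-0.004, 0.999, -0.051], [0.001, -0.051, -0.999], [-1.0, -0.004, -0.0]]
0.0773 0.0021 -0.0748 -0.0083 -0.0005 0.0043 | rows 1.7
0.1523 0.0024 -0.0748 -0.0083 -0.0005 0.0043 | rows 1.2
```

Request:
play_rows(
  increments="0.03 0.002 -0.04 -0.008 0 0.004;0.077 0.002 -0.075 -0.008 0 0.004;0.077 0.002 -0.075 -0.008 0 0.004;0.077 0.002 -0.075 -0.008 0 0.004;0.077 0.002 -0.075 -0.008 0 0.004",
  claw=0.73,
)

```text
t: 48.3
eef_pos: [0.4684, -0.4272, 0.1216]
tcp_rot: [47.0, 89.9, -45.6]
contact_force: [0.8, -0.4, 0.6]
gripper_width: 0.269
```

Run:
```python
from case import *
c=snap('wrist','w35');print(pose()[0],get_state()['gripper_width'])
R=Rdown(CY+90+.2,-1);plan([((*cw(-.1003,-.1618),.045),R)])
```

```text
[ 0.46827447 -0.42708442  0.12151972] 0.26894412161346976
now [ 0.4683 -0.4271  0.1215] R [[0.002, 0.999, -0.044], [-0.001, -0.044, -0.999], [-1.0, 0.002, 0.001]]
0.0765 -0.0008 -0.0019 -0.0022 0.0014 -0.0016 | rows 1.2
```

View pics/w35.png

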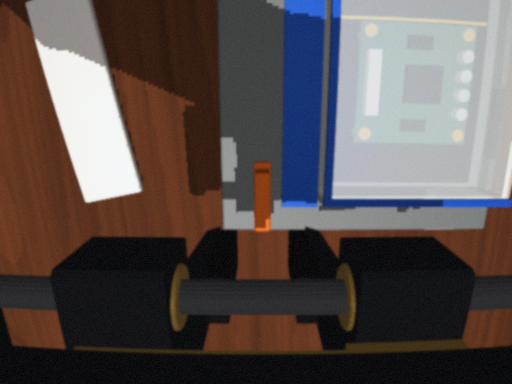

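The right fin at (263,195) is centred. Descend, grip and turn.

Request:
play_rows(
  increments="0.03 0 0 0 0.001 0;0.055 -0.0005 -0.001 0 0.001 -0.001;0.07 -0.001 -0.002 -0.002 0.001 -0.001;0.076 -0.001 -0.002 -0.002 0.001 -0.001;0.076 -0.001 -0.002 -0.002 0.001 -0.001",
)

```text
t: 48.98
eef_pos: [0.4678, -0.4254, 0.0459]
tcp_rot: [55.1, 89.9, -37.4]
contact_force: [0.2, -0.7, -0.2]
gripper_width: 0.269
```

Request:
play_rows(
  increments="0 0 0 0 0 0;0 0 0 0 0 0;0 0 0 0 0 0;0 0 0 0 0 0",
  claw=1,
  newtons=30,
)

```text
t: 49.48
eef_pos: [0.4684, -0.4259, 0.0467]
tcp_rot: [52.0, 89.8, -40.4]
contact_force: [0.0, -0.1, 6.0]
gripper_width: 0.111
```

Run:
```python
from case import *
s=get_state();p=pose();print(s['gripper_width'],s['contact_force'],np.round(s['joint_positions'],1))
q=cw(-.1,-.162);plan([((q[0],q[1],p[0][2]),Rdown(CY+180.5,-1))])
```

```text
0.11114876421322051 [ 0.0324961  -0.09781756  5.97078056] [ 58.2  46.7 -29.   95.7  29.8  45.3  13.1]
now [ 0.4684 -0.4259  0.0467] R [[0.002, 0.999, -0.042], [-0.002, -0.042, -0.999], [-1.0, 0.002, 0.002]]
-0.0000 -0.0004 -0.0004 -1.5765 0.0031 -0.0004 | rows 8.4
```

Request:
play_rows(
  increments="0 0 0 -0.16 0 0;0 0 0 -0.32 0 0;0 0 0 -0.48 0 0;0 0 0 -0.64 0 0;0 0 0 -0.8 0 0;0 0 0 -0.96 0 0;0 0 0 -1.12 0 0;0 0 0 -1.28 0 0",
)

```text
t: 50.48
eef_pos: [0.4693, -0.4252, 0.0468]
tcp_rot: [4.5, 89.8, -14.3]
contact_force: [3.1, 1.3, -0.7]
gripper_width: 0.111
```

Run:
```python
from case import *
p=pose();q=cw(-.1,-.162);plan([((q[0],q[1],p[0][2]),Rdown(CY+180.7,-1))])
```

```text
now [ 0.4693 -0.4252  0.0468] R [[0.004, 0.322, 0.947], [-0.001, 0.947, -0.322], [-1.0, 0.0, 0.004]]
-0.0000 -0.0007 -0.0012 -0.2944 0.0040 0.0003 | rows 1.6
```

Request:
play_rows(
  increments="0 -0.0005 -0.001 -0.15 0.002 0;0 -0.0005 -0.001 -0.28 0.002 0;0 -0.0005 -0.001 -0.3 0.002 0;0 -0.0005 -0.001 -0.3 0.002 0",
)

```text
t: 50.98
eef_pos: [0.4693, -0.425, 0.0468]
tcp_rot: [1.6, 89.8, -0.0]
contact_force: [6.1, 0.9, -3.5]
gripper_width: 0.111
```

Run:
```python
from case import *
p=pose();print(get_state()['ft_torque'],get_state()['contact_force']);q=cw(-.1,-.162);plan([((q[0],q[1],p[0][2]),Rdown(CY+180,-1))])
```

```text
[ 0.17620868 -1.33577398 -0.21868461] [ 6.14453585  0.88550516 -3.48475667]
now [ 0.4693 -0.425   0.0468] R [[0.004, 0.03, 1.0], [-0.0, 1.0, -0.03], [-1.0, 0.0, 0.004]]
-0.0000 -0.0006 -0.0013 0.0158 0.0041 -0.0002 | rows 0.1
```

Request:
play_rows(
  increments="0 0 0 0 0 0;0 0 0 0 0 0;0 0 0 0 0 0;0 0 0 0 0 0",
  claw=0.66,
)

```text
t: 51.48
eef_pos: [0.469, -0.4251, 0.0468]
tcp_rot: [-0.4, 89.8, -2.1]
contact_force: [-0.0, -0.5, 0.9]
gripper_width: 0.341
```

Request:
play_rows(
  increments="-0.03 0 0 0 0 0;-0.08 0 0 0 0 0;-0.13 0 0 0 0 0;-0.18 0 0.02 0 0 0;-0.22 0 0.04 0 0 0;-0.25 0.03 0.04 0 0 0;-0.25 0.06 0.04 0 0 0;-0.25 0.06 0.04 0 0 0",
)

```text
t: 52.48
eef_pos: [0.5104, -0.3636, 0.2978]
tcp_rot: [-4.9, 89.8, -6.4]
contact_force: [0.0, -0.2, -0.2]
gripper_width: 0.342
```

Run:
```python
from case import *
print(pose()[0]);snap('wrist','w36');snap('top','t36');s=snap('scene','s36')
a=s['img'][110:350,80:350];cv2.imwrite('pics/s36m.png',cv2.resize(a,None,fx=2.4,fy=2.4,interpolation=cv2.INTER_CUBIC)[:,:,::-1])
```

```text
[ 0.51044952 -0.36359042  0.29776161]
```

View pics/s36m.png

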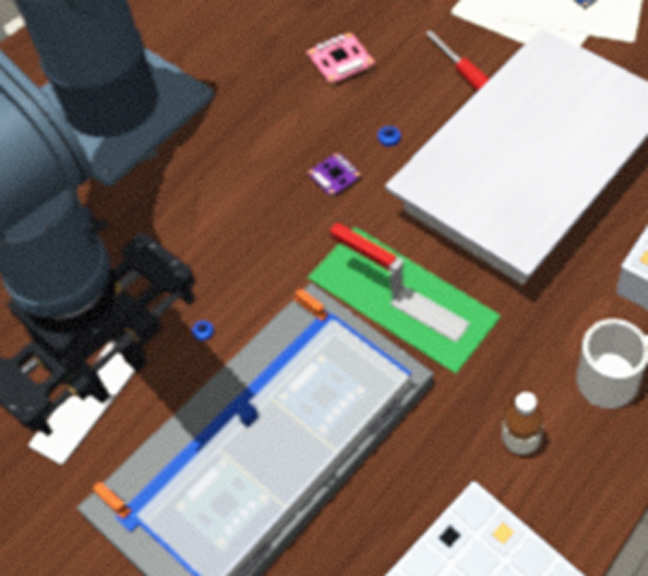

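View pics/t36.png

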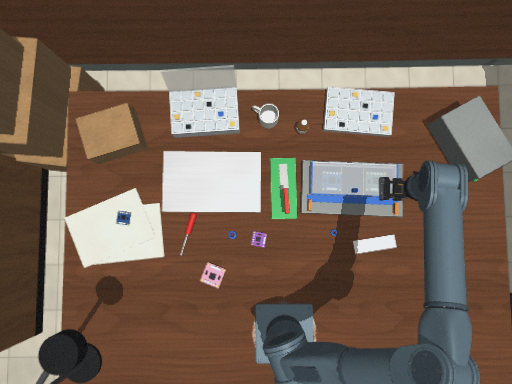

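View pics/w36.png

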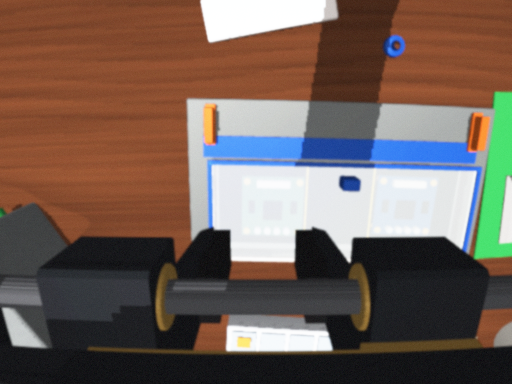

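Run:
```python
from case import *
c=load('w36');print(tb(c,(195,95,225,155)),tb(c,(465,105,495,160)))
im=c['img'].copy()
for th,col in ((0,(255,255,0)),(.04,(255,0,0))):
    q=proj(c,[hood(.151,.004,.172,th),hood(.151,.004,-.172,th),hood(.125,.032,-.16,th),hood(.125,.032,.16,th)]).round(1);print(th,q.tolist())
cv2.imwrite('pics/w36c.png',cv2.resize(im[90:200,180:512],None,fx=2.4,fy=2.4,interpolation=cv2.INTER_CUBIC)[:,:,::-1])
st()
```

```text
(array([-0.1013896 , -0.15797449]), array([0.04287661, 0.01186945]), np.float64(88.94758118863504)) (array([-0.10169612,  0.15685428]), array([0.04393959, 0.02297429]), np.float64(-86.77286534067908))
0 [[476.1, 143.1], [201.5, 135.6], [208.2, 160.8], [477.1, 167.3]]
0.04 [[478.9, 143.9], [200.7, 136.3], [207.5, 162.8], [479.4, 169.2]]
t 52.625
joint_positions [ 69.5199  37.6486 -59.3208  85.7817  32.9006  75.2051  95.2897]
qvel [ 0.1872  0.4644  0.2803 -0.3651 -0.1539 -0.0815 -0.1267]
joint_efforts [-9.05900e-01 -5.32750e+01 -1.50558e+01 -2.31036e+01 -4.90000e-02
  5.09000e-02 -3.90000e-03]
eef_pos [ 0.5093 -0.3675  0.2965]
tcp_rot [-11.1125  89.8341 -12.908 ]
contact_force [ 0.1164  0.3612 -0.1928]
ft_torque [ 0.0368 -0.1445  0.0358]
gripper_width 0.342
```

View pics/w36c.png

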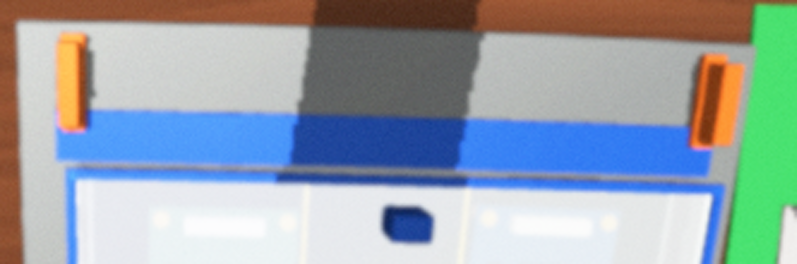

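Both buttons read about 90° with one end over the flange, and the hood outline is within about a pixel of shut. The plate is empty, the spatula is on its mat and the arm is clear, so I'm handing in.

```bash
python3 -c "
from bench import sign_off
print(sign_off())"
```

```text
the job is handed in; nothing more can be done
None
```

The job is done and handed in at about 52.6 s of the 210 s allowed.

- **Boards:** Only green and blue were present; no red board was visible. I carried both on the spatula into the black area, and they stand flat with the component side up. Blue was knocked aside before its turn, so I measured it again. It also slid about 7 mm on the blade while being carried, but it ended well inside the area, about 5 mm front of its bay's middle and 2 mm off to the side.
- **Spatula:** It stands on the mat where it started.
- **Hood:** It is shut; the fingertips stopped at roof height (0.062 m), and the last image matches the shut outline. The fingertips met the end stop harder than I intended, with a reading of about 72 N, so I backed off at once. The wrist limit is 120 N. The 40 N limit is for the arm and gripper body; I saw no sign that either touched the hood, though I did not measure that separately.
- **Turnbuttons:** I turned both to their stops after the hood was shut. The gripper ended at 90.7° (left) and 90.9° (right). The last image gave about 93° for the left and 89° for the right; I put the left reading down to the fin's side being in view.

In the last scene and top pictures the plate was empty and the other items looked undisturbed.

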